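# Clamp the whetstone in its vise at the carving station

## Robot

A 6-joint arm with a two-finger parallel gripper is mounted at the origin on the work surface. World frame = base frame: x ahead of the robot, y to its left, z up, the work surface at z = 0. Lengths are in mm, angles in rad, forces in N, time in s.
With the tool pointing down it reaches from about 350 to 875 mm from the base axis. Payload 4.2 kg.
Tool frame: the origin (TCP) lies at the centre of the arm's flange, where the gripper is bolted on; the fingertips stand 173 mm ahead of it and the grasp point (between the pads) lies 155 mm ahead of it; z points along the fingers, x is the direction in which the jaws open and shut, and the axes are right-handed (so a half turn about z gives the same grasp; the last joint's range is limited). The gripper opens to 85 mm and grips with 20 to 120 N. Pads are 22 mm wide; open, the fingers measure 114 mm over their backs; the gripper's body (76 mm by 85 mm) begins 54 mm behind the grasp point. The pads swing forward as they close: fully open they stand 13 mm farther back than shut.
Start: joints at [-1.014, 0.385, 0.008, 0, -1.194, -0.259], TCP at [183.402, -597.464, 404.712] pointing down, gripper open.
Joint ranges: [-3.14, 3.14], [-1.21, 2.06], [-1.07, 1.41], [-3.16, 2.05], [-2.99, -0.16], [-3.1, 3.1]. Speed limits (rad/s): [2.79, 2.79, 3.14, 3.14, 3.14, 3.14].

## Interface

Orientations are given as a unit quaternion [w, x, y, z].
In Python, from rig import status, eyes, env gives the robot as it stands.
- The arm moves only by the shell command python3 -m jog 'ROWS' [FORCE]. ROWS is JSON, a list of rows, each an object with "linear": the shift along the tool's x, y, z in cm, a list of three; "delta_rot": the turn, a rotation vector about the tool's x, y, z in degrees, a list of three; "gripper": the closure, from -1 (fully open) to 1 (shut). In form: [{"linear": [x, y, z], "delta_rot": [wx, wy, wz], "gripper": gripper}, ...]. A call has 1 to 12 rows; each row shifts and turns the pose as measured when the row begins, along the tool's axes as they then stand; what a row does not reach is not made up. A row lasts 1/8 s, in which the tool goes at most 62.5 mm and 10.7 degrees, less where a joint would pass 70% of its speed; a pose out of reach is approached as far as the arm can. A call is refused whole if a number of a shift passes 6.25 or a number of a turn 10.7, either way. A call with a gripper value outside its range is refused whole. The fingers move at their own pace and stop on an object; FORCE is the grip in N (left out, the last holds). Time passes only in rows, so rows that do not move let the fingers close. It gives the time, the measured TCP pose, the force and the opening at its end, in the units of the state.
- status.get_obs(): the state, without advancing time (a new reading comes with each control period).
- eyes.grab_frame(name): name is "scene" or "top" or "wrist"; returns the picture (420x560x3 uint8, red, green, blue); there is no depth.
- eyes.get_calibration(name): a dict with "intrinsics" (3x3 intrinsics, pixels), "position" and "orientation" of the camera in the world. Camera axes: x right, y down, z forward; pixel columns grow to the right and rows downward; lengths in mm; the calibration is good to about 2 mm. A picture is of the moment at which its call begins: read the wrist's pose just before it. get_calibration takes no time and is no camera call; for the wrist camera it gives the pose at the moment of the call.
- env.close_job(): hands the job in, once; it reports no verdict.
The state is a dict: "time_s": time; "qpos": joint angles; "dq": joint speeds; "joint_torque": joint torques, N m; "eef_pos": TCP position; "orientation": TCP orientation; "force": force on the tool from outside, world axes, zero at the start; "torque": the same for the moment, N m; "grip_width": opening from 0.0 (shut) to 1.0 (fully open).
Only numpy, scipy, OpenCV 4.12 (cv2) and the standard library are available. Lean on these libraries where they do the work, as an engineer would, in place of code of your own. Each camera call takes 0.05 s, during which the arm holds its last target.

## Task

Lay the big whetstone flat on the rail of the stone vise, lengthwise between the jaw and the end stop, and let go of it. Then turn the crank clockwise until the jaw has pushed the stone against the stop and grips it firmly, as tight as a hand would make it but not so hard that the stone could crack, let go of the crank, and leave everything else on the table where it is.

Things in the scene. Friction and masses are not known exactly. Their poses are not given: they have to be found in the camera images.
- whetstone: The big whetstone: plain grey block, 50 (x) x 150 (y) x 25 (z) mm, about 0.4 kg, flat on the table. Origin at the centre of its underside, y along its length.
- vise: Steel vise for sharpening stones on a dark base plate 110 x 285 x 12 mm, fixed to the table. Origin on the table under its middle; y along the vise from crank end (-y) to stop end (+y), z up. Its feet under the rail are 46 mm wide (x); the one at the crank end is 74 mm high and ends at y = -148 mm.
- rail (a point): Point on the top of the vise's flat rail, 84 mm above the table, at the vise's x = 0, y = 0. The rail is 34 mm wide and runs along y from -135 to +127 mm. The stone, wider than the rail, lies on it between the jaw and the end stop. The stop, a block 54 mm wide (x), 20 long, 100 high over the table, is locked; its inner face is anywhere from y = +79 to +91 mm, not reported.
- jaw: Sliding jaw, 54 mm wide (x), its top 100 mm above the table, faced with 10 mm of black rubber that yields up to 5 mm, about 20 N per mm. Origin on the rubber's face towards the stone, 88 mm above the table, mid width; axes as the vise. The crank drives it to +y (clockwise) by 4.0 mm per rad, 25 mm a turn. The gap to the stop is at first 15 to 41 mm longer than the stone.
- crank_axis (a point): Point on the crank's axis, 64 mm above the table, at the vise's x = 0, y = -195.5 mm (level with the middle of the handle). The axis is parallel to the vise's y. The crank arm, 14 mm wide, lies at y = -155 to -162 mm. Clockwise is as seen from the crank end looking along +y: the handle at its highest goes towards the vise's +x.
- crank_grip (a point): Middle of the crank's black handle, 36 mm from the axis: a freely spinning sleeve 16 mm thick, 55 mm long, parallel to the vise's y. Dry friction of the screw takes 4 N along the handle's circle (at rest it may hold 4 N either way, so the screw stays where it is left); pinching the stone adds 1 N per 9 N of grip. Firm: at least 15 N of jaw on stone; it may crack over 150 N.
- pocket_stone: Small grey stone, 36 x 95 x 14 mm, flat on the table; not to be used. Origin under its centre, y along it.
- salt_mill: Bystander: dark wooden salt mill, 48 mm across, 112 mm high. Origin under its centre.
- ramekin: Bystander: white ramekin, 76 mm across, 40 mm high. Origin under its centre.
- sauce_bowl: Bystander: white bowl, 110 mm across, 50 mm high. Origin under its centre.
- carving_fork: Bystander: two-tined carving fork with a dark wooden handle, 300 mm long, flat on the table, tines to its +x.
- ladle: Bystander: steel serving spoon, 260 mm long, flat on the table.
Not all that is in view belongs to the job. What is shaped like the whetstone but brown is not meant.

How it is judged (in metres and radians):
On the way:
1. the big whetstone lies flat on the rail between jaw and stop, let go, not yet clamped (z of whetstone in the frame of vise between 0.081 and 0.087 m and x of whetstone in the frame of vise between -0.012 and 0.012 m and angle between the y axis of whetstone and the y axis of vise, either way round below 0.12 rad and angle between whetstone's own z axis and vertical below 0.05 rad and contact force between the fingers and whetstone below 0.3 N and contact force between jaw and whetstone below 8 N), for 0.2 s.
At the end, for the whole second after the job is handed in: The big whetstone lies flat on the vise's rail (underside within 3 mm of the rail's top, level within 0.05 rad), centred across it within 12 mm and along it within 0.08 rad, at rest, and the jaw presses it with more than 15 N after the crank has been let go (contact force between jaw and whetstone above 15 N and z of whetstone in the frame of vise between 0.081 and 0.087 m and x of whetstone in the frame of vise between -0.012 and 0.012 m and angle between the y axis of whetstone and the y axis of vise, either way round below 0.08 rad and angle between whetstone's own z axis and vertical below 0.05 rad and linear speed of whetstone below 0.01 m/s); the robot touches nothing.
It fails at once if the jaw squeezes the stone with more than 150 N (contact force between jaw and whetstone above 150 N).
It fails at once if a bystander (pocket stone, salt mill, ramekin, sauce bowl, carving fork, ladle) is moved by more than 30 mm (distance of any of pocket_stone, salt_mill, ramekin, sauce_bowl, carving_fork, ladle from where it was at the start of the episode above 0.03 m).
It also fails if it takes over 72 s, if anything falls off the work surface, if the arm or the gripper's body presses on something with over 40 N, if the wrist force passes 120 N, or if a joint passes its speed limit or range.

## Working session

There is one attempt and no reset: what is moved stays moved. The work goes in short steps, Python scripts to look and compute and a shell command to move; the robot and the scene stay as the last step left them, time stands still between calls to the robot, and variables do not carry over. Pictures are saved under pics/ and viewed, and the job is handed in when it is done.

```bash
ls; mkdir -p pics; python3 - <<'E'
from rig import status, eyes, env
import cv2
print(status.get_obs())
for n in ("scene","top","wrist"):
    c=eyes.get_calibration(n); print(n,c)
    im=eyes.grab_frame(n); cv2.imwrite(f"pics/{n}0.png",im[:,:,::-1])
E
```

```text
pics
{'time_s': 0.0, 'qpos': array([-1.01438800e+00,  3.85593281e-01,  6.57943482e-03, -4.97354017e-04,
       -1.19398286e+00, -2.58589754e-01]), 'dq': array([ 0.00078996,  0.00042185, -0.00030702, -0.0009388 ,  0.00058063,
        0.00212761]), 'joint_torque': array([ 1.76666877e-04, -3.92288697e+01,  1.88401330e+01,  4.18610036e+00,
       -4.52860739e-03,  2.37056344e-05]), 'eef_pos': array([ 183.36351135, -597.27944128,  403.58106235]), 'orientation': array([-9.37281346e-04,  5.94448920e-01,  8.04132587e-01,  6.20756327e-04]), 'force': array([-0.33388588,  0.52291308, -0.17184212]), 'torque': array([-0.03144403,  0.00632925,  0.02651172]), 'grip_width': 0.9932220077640378}
scene {'intrinsics': array([[388.96235137,   0.        , 276.55330194],
       [  0.        , 388.96235137, 209.60166376],
       [  0.        ,   0.        ,   1.        ]]), 'position': array([1432.40372269,  198.67807239,  941.92886395]), 'orientation': array([-0.26187024,  0.5826629 ,  0.70692728, -0.30361448])}
top {'intrinsics': array([[517.43971046,   0.        , 287.53005696],
       [  0.        , 517.43971046, 211.3121612 ],
       [  0.        ,   0.        ,   1.        ]]), 'position': array([ 389.56900175,   37.74895968, 1512.54017317]), 'orientation': array([ 0.03692932, -0.70209215,  0.71021453, -0.03602991])}
wrist {'intrinsics': array([[339.79667582,   0.        , 277.88165176],
       [  0.        , 339.79667582, 215.14175366],
       [  0.        ,   0.        ,   1.        ]]), 'position': array([ 106.83584826, -620.60291587,  373.53386334]), 'orientation': array([0.0918144 , 0.58694065, 0.79452054, 0.12572946])}
```

View pics/top0.png

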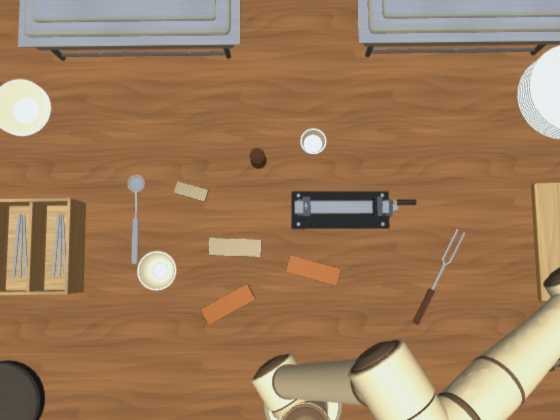

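View pics/scene0.png

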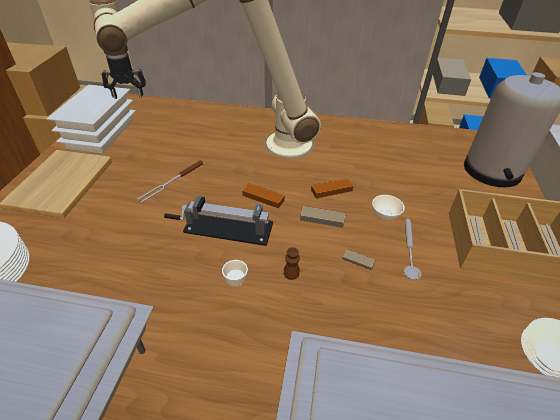

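View pics/wrist0.png

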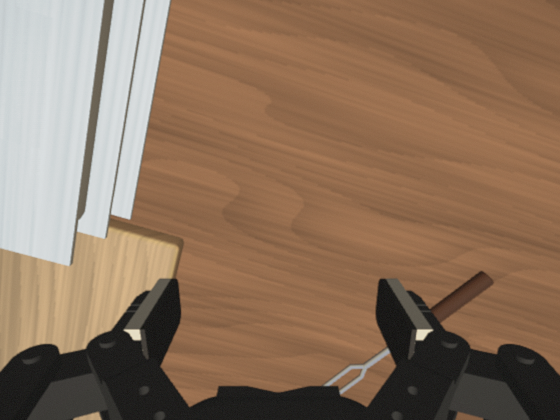

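The top view shows image-up as +x and image-left as +y. The whetstone is at about (235,247). The vise is at (340,210) with its crank at right (405,202). The brown decoys are at (313,270) and (228,303), and the pocket stone is at (191,191).

```bash
cat > h.py <<'E'
import numpy as np, cv2
from rig import status, eyes, env
from scipy.spatial.transform import Rotation as R
def rot(q): return R.from_quat([q[1],q[2],q[3],q[0]]).as_matrix()
def ray(c,uv):
    d=np.linalg.inv(c["intrinsics"])@np.array([uv[0],uv[1],1.]); return np.array(c["position"]),rot(c["orientation"])@d
def onz(c,uv,z):
    p,d=ray(c,uv); return p+d*(z-p[2])/d[2]
def proj(c,X):
    k=c["intrinsics"]@(rot(c["orientation"]).T@(np.array(X)-c["position"])); return k[:2]/k[2]
def tri(obs):
    A=np.zeros((3,3));b=np.zeros(3)
    for c,uv in obs:
        p,d=ray(c,uv);d=d/np.linalg.norm(d);M=np.eye(3)-np.outer(d,d);A+=M;b+=M@p
    return np.linalg.solve(A,b)
def save(n,im,s=None):
    if s is not None:
        x,y,w,h,k=s; im=cv2.resize(im[y:y+h,x:x+w],None,fx=k,fy=k,interpolation=cv2.INTER_CUBIC)
    cv2.imwrite(f"pics/{n}.png",im[:,:,::-1])
E
python3 - <<'E'
from h import *
im=cv2.imread("pics/top0.png")[:,:,::-1].copy(); c=eyes.get_calibration("top")
save("topc",im,(200,160,230,130,3.4))
hsv=cv2.cvtColor(im,cv2.COLOR_RGB2HSV)
print(hsv[247,235],hsv[191,191],hsv[270,313],hsv[230,180])
m=((hsv[...,1]<110)&(hsv[...,2]>110)).astype(np.uint8); m[:170]=0;m[350:]=0
for k in cv2.findContours(m,cv2.RETR_EXTERNAL,cv2.CHAIN_APPROX_NONE)[0]:
    if cv2.contourArea(k)<100: continue
    r=cv2.minAreaRect(k); print(r,[onz(c,p,25).round(1)[:2].tolist() for p in cv2.boxPoints(r)], onz(c,r[0],25).round(1))
m=(hsv[...,2]<50).astype(np.uint8); m[:170]=0;m[260:]=0
for k in cv2.findContours(m,cv2.RETR_EXTERNAL,cv2.CHAIN_APPROX_NONE)[0]:
    if cv2.contourArea(k)<30: continue
    r=cv2.minAreaRect(k); print('dark',r,[onz(c,p,12).round(1)[:2].tolist() for p in cv2.boxPoints(r)], onz(c,r[0],12).round(1))
im=cv2.imread("pics/scene0.png")[:,:,::-1].copy()
save("scc",im,(150,170,240,120,3.3))
E
```

```text
[ 19  67 203] [ 20  69 191] [ 13 159 197] [ 14 142 158]
((234.6034393310547, 246.79367065429688), (52.97243881225586, 18.248571395874023), 1.847610354423523) [[420.3, 268.6], [472.6, 267.1], [465.9, 114.9], [413.7, 116.9]] [443.1 191.8  25. ]
((446.3178405761719, 259.3775634765625), (10.713459014892578, 65.80237579345703), 25.769329071044922) [[323.5, -356.2], [491.4, -445.1], [477.7, -472.3], [310.0, -383.1]] [ 400.2 -413.9   25. ]
((34.5, 246.0), (96.0, 69.0), 90.0) [[592.2, 872.4], [589.8, 672.1], [314.4, 663.2], [316.6, 859.7]] [451.9 766.8  25. ]
((333.5, 205.0), (77.0, 16.0), 0.0) [[538.5, 17.2], [585.1, 16.6], [582.5, -206.5], [535.9, -205.1]] [560.5 -94.4  25. ]
((525.4999389648438, 266.4999694824219), (164.99996948242188, 66.99998474121094), 90.0) [[616.5, -555.9], [614.2, -750.2], [145.9, -719.6], [148.0, -531.5]] [ 377.3 -639.1   25. ]
((190.71697998046875, 190.9905548095703), (33.24125289916992, 13.0492525100708), 15.945395469665527) [[601.8, 370.7], [638.6, 360.7], [610.6, 267.5], [574.1, 277.8]] [606.2 319.1  25. ]
((142.49998474121094, 234.0), (117.86042022705078, 41.198482513427734), 69.44395446777344) [[623.7, 575.7], [665.0, 464.3], [344.7, 340.5], [305.2, 449.9]] [482.9 457.   25. ]
dark ((339.9999694824219, 209.49998474121094), (93.99998474121094, 34.99999237060547), -0.0) [[499.0, 23.4], [601.7, 22.1], [598.4, -252.9], [495.9, -249.7]] [ 548.6 -114.3   12. ]
```

View pics/topc.png

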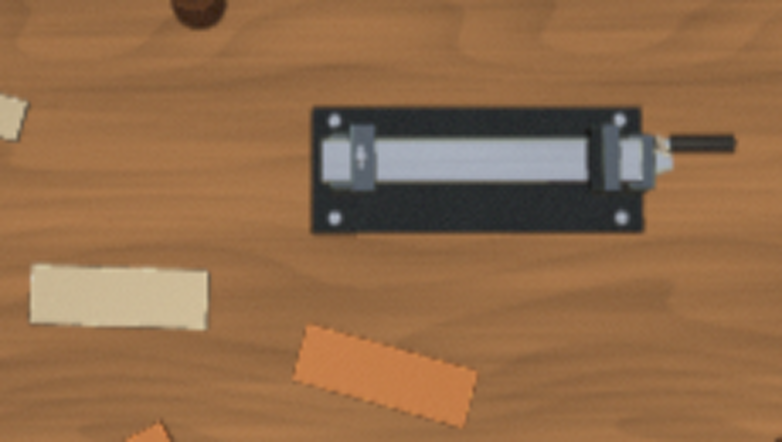

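View pics/scc.png

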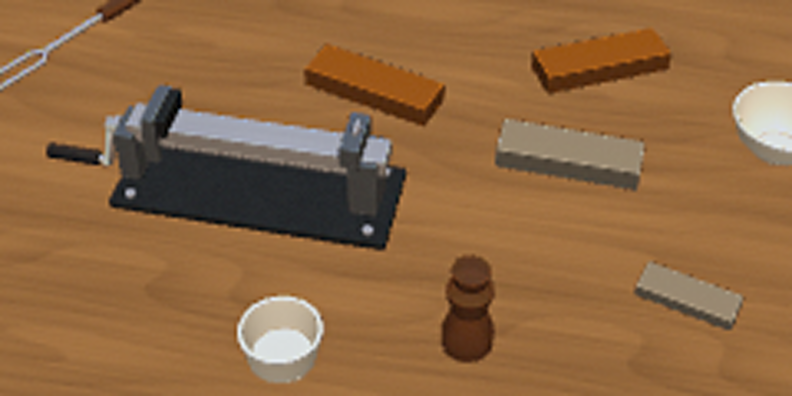

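```bash
cat >> h.py <<'E'
def yaw():
    M=rot(status.get_obs()["orientation"]); return np.degrees(np.arctan2(M[1,0],M[0,0])),M
def plan(target,yawt,n):
    """rows to reach target (mm, world) with tool down and tool-x heading yawt deg"""
    o=status.get_obs(); p=o["eef_pos"]; M=rot(o["orientation"])
    Rt=R.from_euler('z',yawt,degrees=True).as_matrix()@np.diag([1,-1,-1.])
    w=R.from_matrix(M.T@Rt).as_rotvec()
    print("from",p.round(1),"turn/row",np.degrees(w/n).round(2))
    for i in range(n):
        Mi=M@R.from_rotvec(w*i/n).as_matrix()
        print((Mi.T@(np.array(target)-p)/n/10).round(2).tolist())
def st():
    o=status.get_obs(); print("t",round(o["time_s"],2),"p",o["eef_pos"].round(1),"yaw",round(yaw()[0],2),"tilt",np.degrees(np.arccos(-yaw()[1][2,2])).round(2),"F",o["force"].round(1),"T",o["torque"].round(2),"w",round(o["grip_width"],3),"q",o["qpos"].round(2))
E
python3 - <<'E'
from h import *
c=eyes.get_calibration("wrist"); M=yaw()[1]
print(yaw()[0], "cam axis in tool",(M.T@rot(c["orientation"])).round(3), M.T@(c["position"]-status.get_obs()["eef_pos"]))
plan([548,-60,400],179.5,12)
E
```

```text
107.05785642903606 cam axis in tool [[ 1.     0.001  0.   ]
 [-0.001  0.951  0.308]
 [ 0.    -0.308  0.951]] [  0.115887   -80.00248345  30.21723674]
from [ 183.4 -597.3  403.9] turn/row [ 0.   -0.01 -6.04]
[3.39, 4.22, 0.04]
[2.93, 4.55, 0.04]
[2.43, 4.83, 0.04]
[1.91, 5.06, 0.04]
[1.37, 5.24, 0.03]
[0.81, 5.35, 0.03]
[0.24, 5.41, 0.03]
[-0.33, 5.4, 0.03]
[-0.89, 5.34, 0.03]
[-1.45, 5.21, 0.03]
[-1.99, 5.03, 0.03]
[-2.51, 4.79, 0.03]
```

```bash
python3 -m jog '[{"linear":[3.4,4.2,0],"delta_rot":[0,0,-6],"gripper":-1},{"linear":[2.9,4.5,0],"delta_rot":[0,0,-6],"gripper":-1},{"linear":[2.4,4.8,0],"delta_rot":[0,0,-6],"gripper":-1},{"linear":[1.9,5.1,0],"delta_rot":[0,0,-6],"gripper":-1},{"linear":[1.4,5.2,0],"delta_rot":[0,0,-6],"gripper":-1},{"linear":[0.8,5.3,0],"delta_rot":[0,0,-6],"gripper":-1},{"linear":[0.2,5.4,0],"delta_rot":[0,0,-6],"gripper":-1},{"linear":[-0.3,5.4,0],"delta_rot":[0,0,-6],"gripper":-1},{"linear":[-0.9,5.3,0],"delta_rot":[0,0,-6],"gripper":-1},{"linear":[-1.4,5.2,0],"delta_rot":[0,0,-6],"gripper":-1},{"linear":[-2,5,0],"delta_rot":[0,0,-6],"gripper":-1},{"linear":[-2.5,4.8,0],"delta_rot":[0,0,-6],"gripper":-1}]'
python3 - <<'E'
from h import *
st(); plan([548,-60,400],179.5,4)
E
```

```text
time_s: 1.65
eef_pos: [547.1, -42.7, 401.8]
orientation: [-0.001, -0.009, 1.0, 0.002]
force: [1.1, -0.9, 0.6]
grip_width: 1.003
t 1.65 p [547.1 -42.7 401.8] yaw -178.93 tilt 0.31 F [ 1.1 -0.9  0.6] T [-0.07 -0.08 -0.  ] w 1.003 q [ 0.22  0.26 -0.18 -0.01 -1.13 -0.2 ]
from [547.1 -42.7 401.8] turn/row [ 0.06 -0.04  0.39]
[-0.02, -0.43, 0.04]
[-0.02, -0.43, 0.04]
[-0.02, -0.43, 0.05]
[-0.02, -0.43, 0.05]
```

```bash
python3 -m jog '[{"linear":[0,0,0],"delta_rot":[0,0,0],"gripper":-1}]'; python3 - <<'E'
from h import *
st(); c=eyes.get_calibration("wrist"); im=eyes.grab_frame("wrist"); save("w1",im); np.savez("w1.npz",im=im,**c)
E
```

```text
time_s: 1.78
eef_pos: [548.6, -39.8, 401.1]
orientation: [-0.002, -0.012, 1.0, 0.002]
force: [0.2, -0.7, -1.1]
grip_width: 1.0
t 1.77 p [548.6 -39.8 401.1] yaw -178.66 tilt 0.33 F [ 0.2 -0.7 -1.1] T [-0.04 -0.   -0.02] w 1.0 q [ 0.22  0.26 -0.18 -0.01 -1.13 -0.2 ]
```

View pics/w1.png

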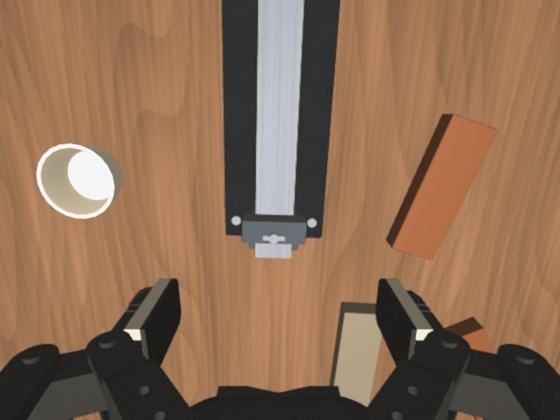

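The wrist view shows the stop end: stop block at (274,228), rail at x of about 256–300 px and base plate at x of 225–335 px. I'll shift toward −y to see the jaw and crank.

```bash
python3 -m jog '[{"linear":[0,-4.5,0],"delta_rot":[0,0,0],"gripper":-1},{"linear":[0,-4.5,0],"delta_rot":[0,0,0],"gripper":-1},{"linear":[0,-4.5,0],"delta_rot":[0,0,0],"gripper":-1},{"linear":[0,0,0],"delta_rot":[0,0,0],"gripper":-1}]'; python3 - <<'E'
from h import *
st(); c=eyes.get_calibration("wrist"); im=eyes.grab_frame("wrist"); save("w2",im); np.savez("w2.npz",im=im,**c)
E
```

```text
time_s: 2.33
eef_pos: [547.8, -181.9, 399.8]
orientation: [-0.004, -0.009, 1.0, 0.002]
force: [-0.7, 0.9, -0.4]
grip_width: 0.998
t 2.33 p [ 547.8 -181.9  399.8] yaw -178.96 tilt 0.49 F [-0.7  0.9 -0.4] T [ 0.   -0.01  0.04] w 0.998 q [-0.04  0.31 -0.12 -0.   -1.15  0.06]
```

View pics/w2.png

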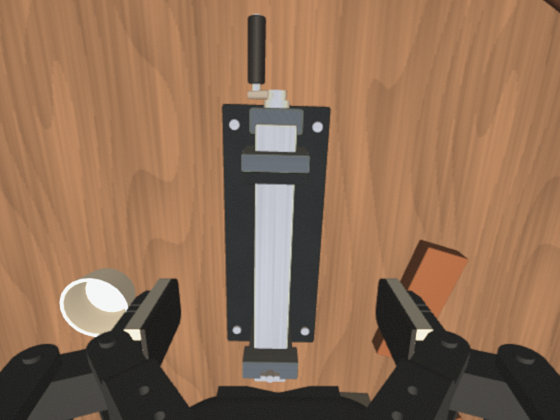

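The whole vise is in view: handle at (256,50), crank arm at (257,94), jaw at (276,162), stop at (270,355) and base corners near (222,105), (330,107). I'll zoom in for exact pixels.

```bash
python3 - <<'E'
from h import *
d=np.load("w2.npz"); im=d["im"]
save("w2a",im,(200,0,150,210,2.8)); 
save("w2b",im,(200,200,160,200,3))
d=np.load("w1.npz"); save("w1b",d["im"],(210,120,150,160,3.6))
E
```

```text
(no output)
```

View pics/w2a.png

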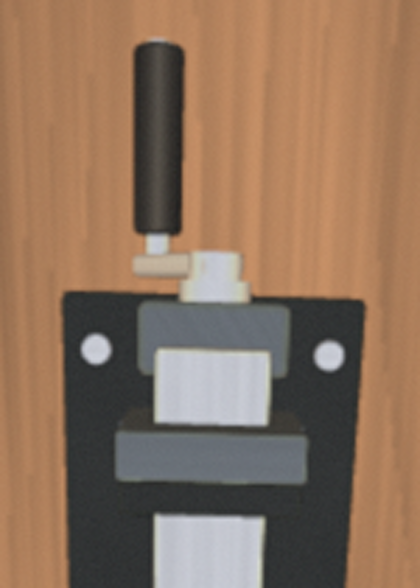

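View pics/w2b.png

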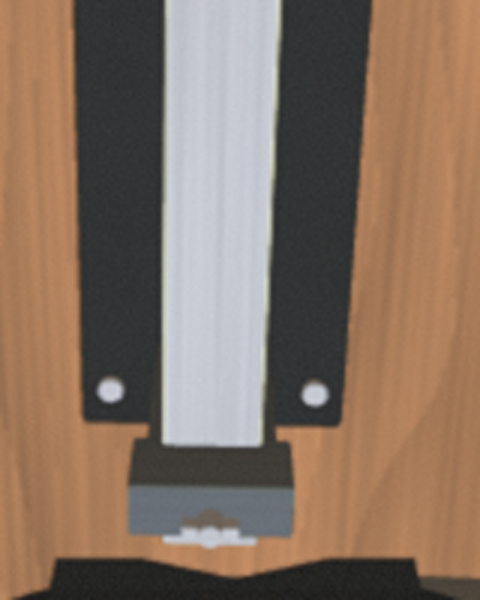

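View pics/w1b.png

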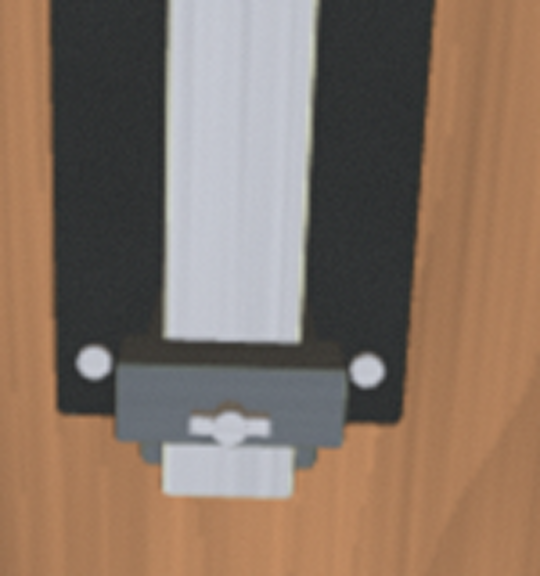

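```bash
cat > m1.py <<'E'
from h import *
w1=dict(np.load("w1.npz"));w2=dict(np.load("w2.npz"));T=eyes.get_calibration("top");S=eyes.get_calibration("scene")
def z2a(x,y): return ((x+.5)/2.8-.5+200,(y+.5)/2.8-.5)
def z2b(x,y): return ((x+.5)/3-.5+200,(y+.5)/3-.5+200)
def z1b(x,y): return ((x+.5)/3.6-.5+210,(y+.5)/3.6-.5+120)
def zt(x,y): return ((x+.5)/3.4-.5+200,(y+.5)/3.4-.5+160)
def zs(x,y): return ((x+.5)/3.3-.5+150,(y+.5)/3.3-.5+170)
p=lambda n,v: print(n,np.round(v,1))
p("screw +x stop tri",tri([(w2,z2b(110,390)),(w1,z1b(94,362))]))
p("screw -x stop tri",tri([(w2,z2b(315,394)),(w1,z1b(367,371))]))
for n,f in (("c+",z2a(96,349)),("c-",z2a(329,356)),("s+",z2b(110,390)),("s-",z2b(315,394))): p("screw z13 "+n,onz(w2,f,13))
for n,f in (("c+",z2a(64,294)),("c-",z2a(364,302)),("s+",z2b(85,422)),("s-",z2b(340,427))): p("base z12 "+n,onz(w2,f,12))
for n,f in (("c+",zt(642,107)),("c-",zt(643,233)),("s+",zt(312,107)),("s-",zt(312,233))): p("base top z12 "+n,onz(T,f,12))
for n,f in (("+",z2a(154,516)),("-",z2a(265,516)),("jaw back+",z2a(117,431)),("jb-",z2a(307,434))): p("rail/jaw z100 "+n,onz(w2,f,100))
for n,f in (("s+",z2b(131,486)),("s-",z2b(293,487))): p("stop z100 "+n,onz(w2,f,100))
for n,f in (("s+",z2b(162,444)),("s-",z2b(263,446)),("mid+",z2b(163,0)),("mid-",z2b(280,0))): p("rail z84 "+n,onz(w2,f,84))
p("stop tri+",tri([(w2,z2b(131,486)),(w1,z1b(117,364))]))
p("stop tri-",tri([(w2,z2b(293,487)),(w1,z1b(346,368))]))
p("stop w1 z100",onz(w1,z1b(117,364),100))
# top view: stop inner, jaw face
for n,f in (("stop in",zt(375,157)),("rubber face",zt(588,160)),("jaw back",zt(619,160))): p("top z100 "+n,onz(T,f,100))
# handle
for n,a,b in (("outer",(160,42),(736,143)),("inner",(158,233),(670,142.5))): p("handle "+n,tri([(w2,z2a(*a)),(T,zt(*b))]))
for n,a,b in (("outer",(160,42),(48,150)),("inner",(158,233),(102,158))): p("handle w2/scene "+n,tri([(w2,z2a(*a)),(S,zs(*b))]))
E
python3 m1.py
```

```text
screw +x stop tri [591.6   4.8  15.1]
screw -x stop tri [507.3   5.9  14.6]
screw z13 c+ [ 589.5 -240.    13. ]
screw z13 c- [ 505.  -239.1   13. ]
screw z13 s+ [591.8   6.4  13. ]
screw z13 s- [507.    7.2  13. ]
base z12 c+ [ 600.6 -258.7   12. ]
base z12 c- [ 493.3 -258.    12. ]
base z12 s+ [602.7  23.1  12. ]
base z12 s- [495.6  24.2  12. ]
base top z12 c+ [ 601.  -257.3   12. ]
base top z12 c- [ 492.4 -254.7   12. ]
base top z12 s+ [604.3  26.7  12. ]
base top z12 s- [495.6  28.1  12. ]
rail/jaw z100 + [ 563.6 -198.7  100. ]
rail/jaw z100 - [ 531.5 -199.3  100. ]
rail/jaw z100 jaw back+ [ 573.9 -222.9  100. ]
rail/jaw z100 jb- [ 520.5 -223.   100. ]
stop z100 s+ [575.  -22.2 100. ]
stop z100 s- [522.6 -22.5 100. ]
rail z84 s+ [565.9 -25.6  84. ]
rail z84 s- [531.8 -25.2  84. ]
rail z84 mid+ [ 565.1 -181.    84. ]
rail z84 mid- [ 531.2 -181.6   84. ]
stop tri+ [575.1 -25.8 104.1]
stop tri- [522.9 -26.  104. ]
stop w1 z100 [576.1 -24.4 100. ]
top z100 stop in [550.4 -23.  100. ]
top z100 rubber face [ 545.9 -195.   100. ]
top z100 jaw back [ 545.6 -220.   100. ]
handle outer [ 565.8 -332.8   33.7]
handle inner [ 567.7 -278.7   21.8]
handle w2/scene outer [ 565.2 -333.9   32.6]
handle w2/scene inner [ 565.4 -277.3   32.1]
```

```bash
python3 - <<'E'
from h import *
plan([443,185,360],177.5,8)
E
```

```text
from [ 547.8 -180.8  399.9] turn/row [ 0.04 -0.05  0.45]
[1.22, 4.59, 0.53]
[1.25, 4.58, 0.53]
[1.29, 4.58, 0.52]
[1.33, 4.57, 0.52]
[1.36, 4.55, 0.51]
[1.4, 4.54, 0.51]
[1.44, 4.53, 0.51]
[1.47, 4.52, 0.5]
```

```bash
python3 -m jog '[{"linear":[1.2,4.5,0.5],"delta_rot":[0,0,0.5],"gripper":-1},{"linear":[1.3,4.5,0.5],"delta_rot":[0,0,0.5],"gripper":-1},{"linear":[1.3,4.5,0.5],"delta_rot":[0,0,0.5],"gripper":-1},{"linear":[1.3,4.5,0.5],"delta_rot":[0,0,0.5],"gripper":-1},{"linear":[1.4,4.5,0.5],"delta_rot":[0,0,0.5],"gripper":-1},{"linear":[1.4,4.5,0.5],"delta_rot":[0,0,0.5],"gripper":-1},{"linear":[1.4,4.5,0.5],"delta_rot":[0,0,0.5],"gripper":-1},{"linear":[0,0,0],"delta_rot":[0,0,0],"gripper":-1}]'; python3 - <<'E'
from h import *
st(); c=eyes.get_calibration("wrist"); im=eyes.grab_frame("wrist"); save("w3",im); np.savez("w3.npz",im=im,**c)
plan([443,192,260],177.5,3)
E
```

```text
time_s: 3.38
eef_pos: [449.6, 145.3, 367.2]
orientation: [-0.003, 0.023, 1.0, 0.004]
force: [0.8, -0.5, -0.6]
grip_width: 0.998
t 3.38 p [449.6 145.3 367.2] yaw 177.4 tilt 0.51 F [ 0.8 -0.5 -0.6] T [-0.02 -0.03  0.03] w 0.998 q [ 0.66  0.16 -0.4  -0.01 -1.01 -0.69]
from [449.9 144.2 367.3] turn/row [ 0.13 -0.11 -0.06]
[0.28, 1.56, 3.59]
[0.29, 1.56, 3.58]
[0.29, 1.57, 3.58]
```

View pics/w3.png

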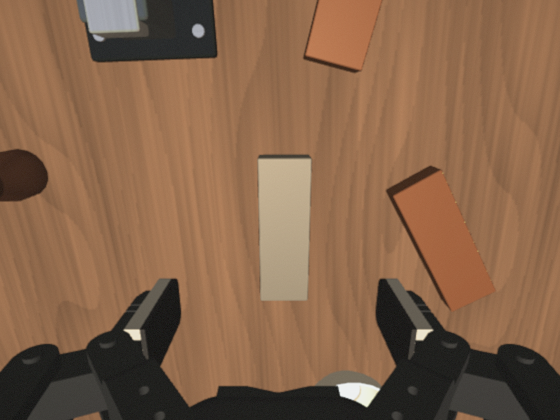

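```bash
python3 - <<'E'
from h import *
w3=dict(np.load("w3.npz"));T=eyes.get_calibration("top"); im=w3["im"]
hsv=cv2.cvtColor(im,cv2.COLOR_RGB2HSV)
m=((hsv[...,1]<100)&(hsv[...,2]>120)).astype(np.uint8); m[:120]=0;m[320:]=0;m[:,:230]=0;m[:,340:]=0
k=max(cv2.findContours(m,cv2.RETR_EXTERNAL,cv2.CHAIN_APPROX_NONE)[0],key=cv2.contourArea)
q=cv2.approxPolyDP(k,6,True)[:,0]; print(q.tolist())
P=[onz(w3,a,25) for a in q]; print(np.round(P,1)); print("c",np.mean(P,0))
for a,b in ((1,0),): pass
t=cv2.imread("pics/top0.png"); h=cv2.cvtColor(t,cv2.COLOR_BGR2HSV)
mt=((h[...,1]<110)&(h[...,2]>110)).astype(np.uint8); mt[:230]=0;mt[262:]=0;mt[:,:200]=0;mt[:,270:]=0
kt=max(cv2.findContours(mt,cv2.RETR_EXTERNAL,cv2.CHAIN_APPROX_NONE)[0],key=cv2.contourArea)
qt=cv2.boxPoints(cv2.minAreaRect(kt)); print(qt.tolist())
Pt=[onz(T,a,25) for a in qt]
for a,A in zip(q,P):
    j=np.argmin([np.linalg.norm(A-B) for B in Pt]); print("tri",tri([(w3,a),(T,qt[j])]).round(1),Pt[j].round(1))
# brown: in w3 corner
for uv in ((388,190),(440,170),(493,290),(452,310)): print("brown",onz(w3,uv,25).round(1))
E
```

```text
[[258, 158], [260, 299], [306, 300], [311, 159]]
[[463.3 113.7  25. ]
 [470.5 261.3  25. ]
 [422.2 264.9  25. ]
 [414.9 116.8  25. ]]
c [442.69091239 189.14843767  25.        ]
[[207.83682250976562, 255.05926513671875], [208.4251708984375, 236.8201904296875], [261.37005615234375, 238.528076171875], [260.7817077636719, 256.76715087890625]]
tri [465.4 115.7  11. ] [465.9 114.9  25. ]
tri [472.4 269.1  12.6] [472.6 267.1  25. ]
tri [421.  270.   16.8] [420.3 268.6  25. ]
tri [414.  117.5  19.1] [413.7 116.9  25. ]
brown [342.6 149.3  25. ]
brown [295.4 132.4  25. ]
brown [226.5 262.3  25. ]
brown [266.7 284.6  25. ]
```

```bash
python3 -m jog '[{"linear":[0.3,1.6,3.6],"delta_rot":[0.1,-0.1,0],"gripper":-1},{"linear":[0.3,1.6,3.6],"delta_rot":[0.1,-0.1,0],"gripper":-1},{"linear":[0.3,1.5,3.6],"delta_rot":[0.1,-0.1,0],"gripper":-1},{"linear":[0,0,0],"delta_rot":[0,0,0],"gripper":-1}]'; python3 - <<'E'
from h import *
T=eyes.get_calibration("top");S=eyes.get_calibration("scene")
st(); c=eyes.get_calibration("wrist"); im=eyes.grab_frame("wrist"); save("w4",im); np.savez("w4.npz",im=im,**c)
zs=lambda x,y: ((x+.5)/3.3-.5+150,(y+.5)/3.3-.5+170)
for a,b in (((506,120),(207.8,255.06)),((644,143),(260.8,256.8))): 
    pass
print([onz(S,zs(*a),25).round(1) for a in ((506,120),(644,143),(637,180),(498,154))])
for a,b in (((506,120),(207.8,255.06)),((644,143),(207.8,255.06)),((506,120),(260.8,256.8)),((644,143),(260.8,256.8)),((498,154),(261.4,238.5)),((637,180),(208.4,236.8)),((498,154),(208.4,236.8)),((637,180),(261.4,238.5))): print(tri([(S,zs(*a)),(T,b)]).round(1))
plan([443,191,180],177.4,4)
E
```

```text
time_s: 3.92
eef_pos: [442.9, 190.7, 259.3]
orientation: [0.002, 0.025, 1.0, 0.002]
force: [-0.3, -0.3, 0.3]
grip_width: 0.999
t 3.92 p [442.9 190.7 259.3] yaw 177.11 tilt 0.32 F [-0.3 -0.3  0.3] T [ 0.03 -0.02 -0.06] w 0.999 q [ 0.74  0.31 -0.53  0.   -0.72 -0.79]
[array([416.9, 118.6,  25. ]), array([423.3, 265.3,  25. ]), array([480.1, 261.4,  25. ]), array([470.6, 117.5,  25. ])]
[434.3 191.   64.8]
[420.5 267.2  22.8]
[413.6 117.6  21.9]
[415.1 191.7  14.8]
[466.1 116.1  20.5]
[473.2 265.   19. ]
[485.3 189.9  63.5]
[468.  188.9  10.6]
from [443.6 190.8 260.9] turn/row [ 0.09  0.1  -0.07]
[0.03, -0.01, 2.02]
[0.02, -0.01, 2.02]
[0.02, -0.0, 2.02]
[0.02, 0.0, 2.02]
```

View pics/w4.png

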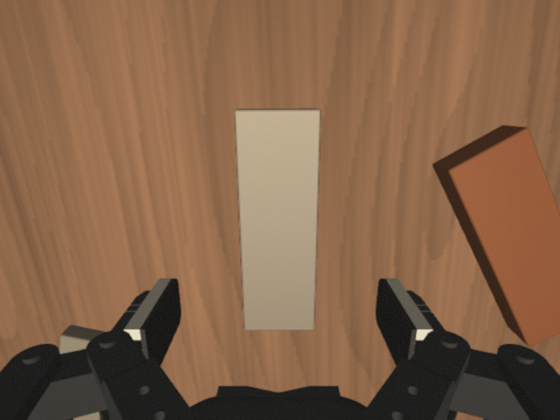

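Wrist view: the stone is centred between the fingers (x 236–320 px, mid 278) and aligned with them. Scene and top cameras give its upper face at z of about 20–23, which fits 25 mm. Next I descend and grip.

```bash
python3 -m jog '[{"linear":[0,0,2.8],"delta_rot":[0.1,0.1,0],"gripper":-1},{"linear":[0,0,2.8],"delta_rot":[0.1,0.1,0],"gripper":-1},{"linear":[0,0,2.4],"delta_rot":[0.1,0.1,0],"gripper":-1},{"linear":[0,0,0],"delta_rot":[0,0,0],"gripper":-1}]' 60; python3 - <<'E'
from h import *
st(); plan([443,191,175],177.3,1)
E
```

```text
time_s: 4.47
eef_pos: [448.0, 190.1, 186.5]
orientation: [0.007, 0.027, 1.0, 0.005]
force: [0.0, 0.0, 1.2]
grip_width: 1.0
t 4.47 p [448.  190.1 186.5] yaw 176.93 tilt 0.97 F [0.  0.  1.2] T [ 0.05  0.04 -0.04] w 1.0 q [ 0.74  0.44 -0.59  0.   -0.52 -0.79]
from [448.  190.1 186.5] turn/row [ 0.6   0.76 -0.36]
[0.51, 0.05, 1.14]
```

```bash
python3 -m jog '[{"linear":[0.5,0.1,1.0],"delta_rot":[0.6,0.8,-0.3],"gripper":-1},{"linear":[0,0,0],"delta_rot":[0,0,0],"gripper":-1}]' 60; python3 - <<'E'
from h import *
st(); plan([443,191,175],177.3,1)
E
```

```text
time_s: 4.72
eef_pos: [444.0, 191.5, 178.8]
orientation: [0.001, 0.024, 1.0, 0.002]
force: [0.3, -0.4, -0.3]
grip_width: 0.994
t 4.72 p [444.  191.5 178.8] yaw 177.21 tilt 0.24 F [ 0.3 -0.4 -0.3] T [ 0.    0.02 -0.04] w 0.994 q [ 0.74  0.45 -0.6  -0.   -0.52 -0.79]
from [444.  191.5 178.8] turn/row [ 0.18  0.15 -0.09]
[0.1, -0.05, 0.38]
```

```bash
python3 -m jog '[{"linear":[0,0,0.4],"delta_rot":[0.2,0.2,0],"gripper":-1},{"linear":[0,0,0],"delta_rot":[0,0,0],"gripper":1},{"linear":[0,0,0],"delta_rot":[0,0,0],"gripper":1},{"linear":[0,0,0],"delta_rot":[0,0,0],"gripper":1},{"linear":[0,0,0],"delta_rot":[0,0,0],"gripper":1},{"linear":[0,0,0],"delta_rot":[0,0,0],"gripper":1}]' 60; python3 - <<'E'
from h import *
st(); plan([443,191,300],177.3,3)
E
```

```text
time_s: 5.48
eef_pos: [444.4, 192.1, 176.3]
orientation: [0.001, 0.024, 1.0, 0.001]
force: [-0.4, 0.2, 0.9]
grip_width: 0.57
t 5.47 p [444.4 192.1 176.3] yaw 177.27 tilt 0.13 F [-0.4  0.2  0.9] T [0.01 0.18 0.  ] w 0.57 q [ 0.74  0.46 -0.6  -0.   -0.51 -0.79]
from [444.4 192.1 176.3] turn/row [ 0.03  0.03 -0.01]
[0.04, -0.03, -4.12]
[0.04, -0.03, -4.12]
[0.04, -0.03, -4.12]
```

```bash
python3 -m jog '[{"linear":[0,0,-4],"delta_rot":[0,0,0],"gripper":1},{"linear":[0,0,-4],"delta_rot":[0,0,0],"gripper":1},{"linear":[0,0,-4],"delta_rot":[0,0,0],"gripper":1},{"linear":[0,0,-1],"delta_rot":[0,0,0],"gripper":1}]' 60; python3 - <<'E'
from h import *
st(); plan([548.4,-110,300],179.5,8)
E
```

```text
time_s: 5.98
eef_pos: [442.6, 190.5, 304.3]
orientation: [-0.005, 0.025, 1.0, -0.003]
force: [0.7, 0.3, -5.1]
grip_width: 0.57
t 5.97 p [442.6 190.5 304.3] yaw 177.08 tilt 0.65 F [ 0.7  0.3 -5.1] T [ 0.07 -0.06 -0.04] w 0.57 q [ 0.74  0.25 -0.47 -0.   -0.86 -0.79]
from [442.6 190.5 304.3] turn/row [-0.04 -0.07 -0.3 ]
[-1.51, -3.68, 0.06]
[-1.49, -3.69, 0.06]
[-1.47, -3.7, 0.06]
[-1.45, -3.71, 0.06]
[-1.43, -3.72, 0.06]
[-1.41, -3.72, 0.06]
[-1.39, -3.73, 0.06]
[-1.38, -3.74, 0.05]
```

```bash
python3 -m jog '[{"linear":[-1.5,-3.7,0],"delta_rot":[0,0,-0.3],"gripper":1},{"linear":[-1.5,-3.7,0],"delta_rot":[0,0,-0.3],"gripper":1},{"linear":[-1.5,-3.7,0],"delta_rot":[0,0,-0.3],"gripper":1},{"linear":[-1.5,-3.7,0],"delta_rot":[0,0,-0.3],"gripper":1},{"linear":[-1.4,-3.7,0],"delta_rot":[0,0,-0.3],"gripper":1},{"linear":[-1.4,-3.7,0],"delta_rot":[0,0,-0.3],"gripper":1},{"linear":[-1.4,-3.7,0],"delta_rot":[0,0,-0.3],"gripper":1},{"linear":[0,0,0],"delta_rot":[0,0,0],"gripper":1}]' 60; python3 - <<'E'
from h import *
st(); plan([548.4,-110,300],179.5,2)
E
```

```text
time_s: 6.98
eef_pos: [532.1, -80.6, 286.0]
orientation: [-0.02, 0.009, 1.0, -0.003]
force: [-1.6, 0.9, -5.6]
grip_width: 0.571
t 6.97 p [532.1 -80.6 286. ] yaw 179.0 tilt 2.37 F [-1.6  0.9 -5.6] T [ 0.1  -0.07  0.02] w 0.571 q [ 0.15  0.37 -0.35  0.   -0.89 -0.17]
from [532.1 -80.6 286. ] turn/row [-0.2  -1.17 -0.24]
[-0.81, -1.46, -0.72]
[-0.82, -1.46, -0.71]
```

```bash
python3 -m jog '[{"linear":[0,0,-1.4],"delta_rot":[-0.2,-1.2,0],"gripper":1},{"linear":[-0.8,-1.5,0],"delta_rot":[-0.2,-1.2,-0.3],"gripper":1},{"linear":[-0.8,-1.5,0],"delta_rot":[0,0,-0.2],"gripper":1},{"linear":[0,0,0],"delta_rot":[0,0,0],"gripper":1}]' 60; python3 - <<'E'
from h import *
st(); plan([548.4,-110,300],179.5,1)
c=eyes.get_calibration("wrist"); im=eyes.grab_frame("wrist"); save("w5",im); np.savez("w5.npz",im=im,**c)
st(); save("s5",eyes.grab_frame("scene"),(150,120,200,150,4))
E
```

```text
time_s: 7.48
eef_pos: [548.1, -111.0, 297.9]
orientation: [-0.001, 0.003, 1.0, 0.0]
force: [0.3, 0.6, -4.8]
grip_width: 0.572
t 7.47 p [ 548.1 -111.   297.9] yaw 179.62 tilt 0.11 F [ 0.3  0.6 -4.8] T [ 0.02  0.04 -0.01] w 0.572 q [ 0.09  0.38 -0.3  -0.   -0.9  -0.1 ]
from [ 548.1 -111.   297.9] turn/row [ 0.03 -0.1   0.12]
[-0.03, 0.1, -0.21]
t 7.53 p [ 547.7 -110.6  297.7] yaw 179.63 tilt 0.16 F [ 0.1  0.7 -4.4] T [0.   0.01 0.03] w 0.572 q [ 0.09  0.38 -0.3  -0.   -0.9  -0.1 ]
```

View pics/w5.png

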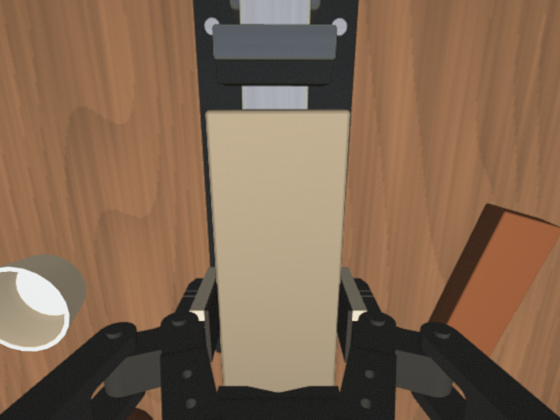

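View pics/s5.png

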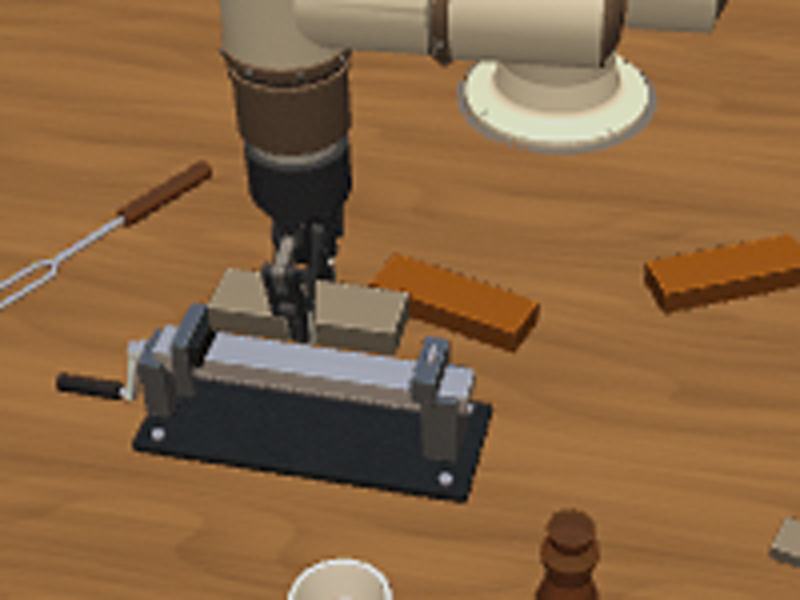

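Wrist view: the stone, near end at row 111 (cols 207–349), is in line with the jaw (rubber cols 217–336, face edge about row 84). I'll check the clearances.

```bash
python3 - <<'E'
from h import *
w=dict(np.load("w5.npz"))
for n,uv,z in (("stone end L",(207,111),147),("stone end R",(349,111),147),("rubber face L",(218,83),100),("R",(335,83),100),("jaw back L",(214,26),100),("jaw back R",(336,26),100),("screw",(211,26),13),("screw",(340,26),13),("stone edge",(222,385),147),("e",(336,385),147)): print(n,onz(w,uv,z).round(1))
E
```

```text
stone end L [ 570.3 -188.3  147. ]
stone end R [ 522.1 -188.1  147. ]
rubber face L [ 573.6 -199.9  100. ]
R [ 519.7 -199.6  100. ]
jaw back L [ 574.  -223.3  100. ]
jaw back R [ 520.4 -223.   100. ]
screw [ 590.3 -240.6   13. ]
screw [ 504.2 -240.1   13. ]
stone edge [571.7 -71.7 147. ]
e [521.  -71.3 147. ]
```

```bash
python3 -m jog '[{"linear":[0,0,1.3],"delta_rot":[0,0,0],"gripper":1},{"linear":[0,0,1.3],"delta_rot":[0,0,0],"gripper":1},{"linear":[0,0,0],"delta_rot":[0,0,0],"gripper":1}]' 60; python3 - <<'E'
from h import *
st(); plan([548.2,-110.5,262],179.5,1)
E
```

```text
time_s: 7.95
eef_pos: [546.6, -109.7, 269.1]
orientation: [-0.003, 0.003, 1.0, 0.001]
force: [-0.1, 0.5, -4.2]
grip_width: 0.57
t 7.95 p [ 546.6 -109.7  269.1] yaw 179.68 tilt 0.31 F [-0.1  0.5 -4.2] T [ 0.    0.06 -0.01] w 0.57 q [ 0.09  0.41 -0.33 -0.   -0.83 -0.1 ]
from [ 546.6 -109.7  269.1] turn/row [ 0.07 -0.3   0.18]
[-0.17, -0.08, 0.7]
```

```bash
python3 -m jog '[{"linear":[-0.1,-0.1,0.6],"delta_rot":[0,-0.2,0.1],"gripper":1},{"linear":[0,0,0],"delta_rot":[0,0,0],"gripper":1}]' 60; python3 - <<'E'
from h import *
st(); plan([548.2,-110.5,260],179.5,1)
E
```

```text
time_s: 8.2
eef_pos: [547.8, -110.6, 262.5]
orientation: [-0.001, 0.003, 1.0, 0.0]
force: [-0.3, 0.4, -4.7]
grip_width: 0.569
t 8.2 p [ 547.8 -110.6  262.5] yaw 179.6 tilt 0.12 F [-0.3  0.4 -4.7] T [0.   0.02 0.  ] w 0.569 q [ 0.09  0.42 -0.34 -0.   -0.81 -0.1 ]
from [ 547.8 -110.6  262.5] turn/row [ 0.06 -0.11  0.1 ]
[-0.04, 0.01, 0.25]
```

```bash
python3 -m jog '[{"linear":[0,0,0.2],"delta_rot":[0,0,0],"gripper":1},{"linear":[0,0,0],"delta_rot":[0,0,0],"gripper":1}]' 60; python3 -m jog '[{"linear":[0,0,0.1],"delta_rot":[0,0,0],"gripper":1},{"linear":[0,0,0],"delta_rot":[0,0,0],"gripper":1}]' 60; python3 -c "
from h import *
st()"
```

```text
time_s: 8.45
eef_pos: [548.1, -110.6, 260.8]
orientation: [-0.0, 0.003, 1.0, 0.0]
force: [0.1, 0.2, -4.9]
grip_width: 0.57
time_s: 8.7
eef_pos: [548.2, -110.5, 260.5]
orientation: [0.0, 0.003, 1.0, 0.0]
force: [-0.5, 0.9, -4.5]
grip_width: 0.569
t 8.7 p [ 548.2 -110.5  260.5] yaw 179.63 tilt 0.06 F [-0.5  0.9 -4.5] T [ 0.02 -0.   -0.02] w 0.569 q [ 0.09  0.42 -0.34 -0.   -0.81 -0.1 ]
```

```bash
python3 -m jog '[{"linear":[0,0,0.15],"delta_rot":[0,0,0],"gripper":1},{"linear":[0,0,0],"delta_rot":[0,0,0],"gripper":1}]' 60; python3 -m jog '[{"linear":[0,0,0.15],"delta_rot":[0,0,0],"gripper":1},{"linear":[0,0,0],"delta_rot":[0,0,0],"gripper":1}]' 60; python3 -c "
from h import *
st()"
```

```text
time_s: 8.95
eef_pos: [548.3, -110.5, 260.5]
orientation: [0.001, 0.003, 1.0, 0.0]
force: [0.1, 0.6, -5.0]
grip_width: 0.571
time_s: 9.2
eef_pos: [548.3, -110.4, 260.4]
orientation: [0.001, 0.003, 1.0, 0.0]
force: [0.3, -0.7, -4.5]
grip_width: 0.568
t 9.2 p [ 548.3 -110.4  260.4] yaw 179.67 tilt 0.11 F [ 0.3 -0.7 -4.5] T [ 0.06  0.1  -0.06] w 0.568 q [ 0.09  0.42 -0.34  0.   -0.81 -0.1 ]
```

```bash
python3 -m jog '[{"linear":[0,0,0.25],"delta_rot":[0,0,0],"gripper":1},{"linear":[0,0,0.2],"delta_rot":[0,0,0],"gripper":1}]' 60; python3 -c "
from h import *
st()
save('s6',eyes.grab_frame('scene'),(150,120,200,150,4))"
```

```text
time_s: 9.45
eef_pos: [548.4, -110.2, 260.3]
orientation: [0.001, 0.002, 1.0, -0.001]
force: [-4.6, 3.2, 9.9]
grip_width: 0.578
t 9.45 p [ 548.4 -110.2  260.3] yaw 179.72 tilt 0.13 F [-4.6  3.2  9.9] T [ 0.79  1.64 -0.26] w 0.578 q [ 0.09  0.42 -0.34  0.   -0.81 -0.1 ]
```

View pics/s6.png

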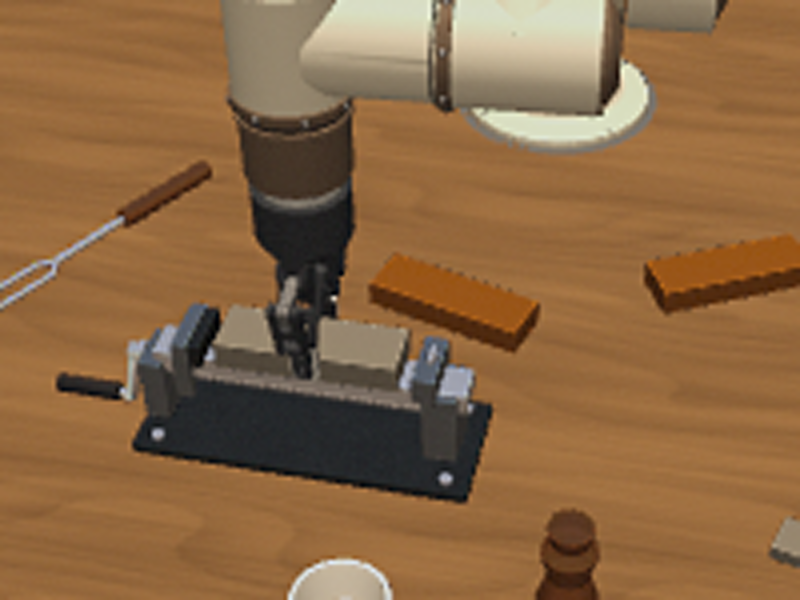

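The stone is on the rail between jaw and stop with a visible gap at each end, and Fz flipped from −4.5 to +10, so it is resting. Releasing.

```bash
python3 -m jog '[{"linear":[0,0,0],"delta_rot":[0,0,0],"gripper":-0.2},{"linear":[0,0,0],"delta_rot":[0,0,0],"gripper":-1},{"linear":[0,0,0],"delta_rot":[0,0,0],"gripper":-1},{"linear":[0,0,0],"delta_rot":[0,0,0],"gripper":-1},{"linear":[0,0,0],"delta_rot":[0,0,0],"gripper":-1}]' 30; python3 -c "
from h import *
st()"
python3 -m jog '[{"linear":[0,0,-3],"delta_rot":[0,0,0],"gripper":-1},{"linear":[0,0,-4],"delta_rot":[0,0,0],"gripper":-1},{"linear":[0,0,-5],"delta_rot":[0,0,0],"gripper":-1},{"linear":[0,-1,-3],"delta_rot":[0,0,0],"gripper":-1},{"linear":[0,0,0],"delta_rot":[0,0,0],"gripper":-1}]' 30; python3 -c "
from h import *
st()
c=eyes.get_calibration('wrist'); im=eyes.grab_frame('wrist'); save('w7',im); np.savez('w7.npz',im=im,**c)
plan([565.5,-309,300],180,6)"
```

```text
time_s: 10.12
eef_pos: [549.7, -110.4, 260.7]
orientation: [0.003, 0.002, 1.0, -0.001]
force: [-0.0, -0.5, -0.7]
grip_width: 1.0
t 10.12 p [ 549.7 -110.4  260.7] yaw 179.77 tilt 0.37 F [-0.  -0.5 -0.7] T [-0.01  0.06  0.  ] w 1.0 q [ 0.09  0.42 -0.34  0.   -0.8  -0.1 ]
time_s: 10.75
eef_pos: [549.0, -120.3, 414.0]
orientation: [0.002, 0.002, 1.0, -0.001]
force: [0.4, 0.0, -0.7]
grip_width: 0.997
t 10.75 p [ 549.  -120.3  414. ] yaw 179.78 tilt 0.24 F [ 0.4  0.  -0.7] T [-0.01  0.03  0.01] w 0.997 q [ 0.07  0.27 -0.14  0.   -1.16 -0.08]
from [ 548.7 -120.1  412.4] turn/row [-0.02  0.   -0.04]
[-0.29, -3.14, 1.88]
[-0.29, -3.15, 1.88]
[-0.29, -3.15, 1.88]
[-0.29, -3.15, 1.88]
[-0.28, -3.15, 1.88]
[-0.28, -3.15, 1.87]
```

View pics/w7.png

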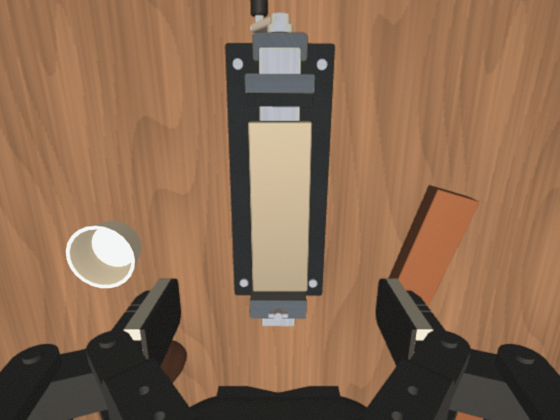

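The stone lies straight on the rail (cols 250–311, rows 122–291), clear of the jaw face and the stop. Now to the crank.

```bash
python3 -m jog '[{"linear":[-0.3,-3.1,1],"delta_rot":[0,0,0],"gripper":-1},{"linear":[-0.3,-3.1,1.5],"delta_rot":[0,0,0],"gripper":-1},{"linear":[-0.3,-3.1,1.5],"delta_rot":[0,0,0],"gripper":-1},{"linear":[-0.3,-3.1,1.5],"delta_rot":[0,0,0],"gripper":-1},{"linear":[-0.3,-3.1,1.5],"delta_rot":[0,0,0],"gripper":-1},{"linear":[-0.3,-3,1.5],"delta_rot":[0,0,0],"gripper":-1},{"linear":[0,0,0],"delta_rot":[0,0,0],"gripper":-1}]' 30; python3 -c "
from h import *
st()
c=eyes.get_calibration('wrist'); im=eyes.grab_frame('wrist'); save('w8',im); np.savez('w8.npz',im=im,**c)
plan([565.5,-309,260],180,3)"
```

```text
time_s: 11.68
eef_pos: [564.0, -307.8, 310.6]
orientation: [-0.01, 0.001, 1.0, 0.003]
force: [-0.0, -0.4, 0.1]
grip_width: 0.998
t 11.68 p [ 564.  -307.8  310.6] yaw 179.86 tilt 1.24 F [-0.  -0.4  0.1] T [-0.03 -0.    0.05] w 0.998 q [-0.25  0.49 -0.07 -0.   -1.03  0.25]
from [ 564.2 -307.   311.4] turn/row [ 0.11 -0.38 -0.02]
[-0.08, -0.08, 1.71]
[-0.07, -0.07, 1.71]
[-0.06, -0.07, 1.71]
```

View pics/w8.png

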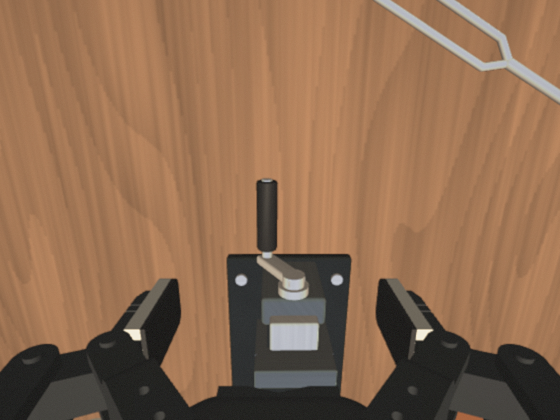

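```bash
python3 - <<'E'
from h import *
w2=dict(np.load("w2.npz"));w8=dict(np.load("w8.npz"))
im=w8["im"]; hsv=cv2.cvtColor(im,cv2.COLOR_RGB2HSV)
for r in (190,205,220,235,245):
    x=np.where(hsv[r,240:300,2]<75)[0]+240; print(r,x.min(),x.max(),end=' ')
print()
for n,a,b in (("outer",(257,15.2),(266.7,180)),("inner",(256.4,83.2),(267,250.5))): print(n,tri([(w2,a),(w8,b)]).round(1))
for z in (28,32,36): print(z,onz(w8,(266.7,180),z).round(1),onz(w8,(267,250.5),z).round(1))
print("hub64",onz(w8,(292.5,278),64).round(1), "base",[onz(w8,u,12).round(1).tolist() for u in ((228,254),(350,254))])
print("axis top edge",[onz(w8,u,74).round(1).tolist() for u in ((264,297),(325,297))])
E
```

```text
190 257 276 205 257 276 220 257 276 235 258 276 245 258 276 
outer [ 565.1 -333.2   35.2]
inner [ 565.5 -278.1   37.8]
28 [ 565.4 -331.6   28. ] [ 565.8 -273.6   28. ]
32 [ 565.3 -332.5   32. ] [ 565.7 -275.4   32. ]
36 [ 565.2 -333.4   36. ] [ 565.7 -277.2   36. ]
hub64 [ 547.3 -268.2   64. ] base [[599.6, -263.5, 12.0], [494.1, -262.4, 12.0]]
axis top edge [[567.6, -259.2, 74.0], [525.2, -258.6, 74.0]]
```

```bash
python3 -m jog '[{"linear":[-0.1,-0.1,3.5],"delta_rot":[0.1,-0.4,0],"gripper":-1},{"linear":[0,0,3.5],"delta_rot":[0.1,-0.4,0],"gripper":-1},{"linear":[0,0,3],"delta_rot":[0,-0.3,0],"gripper":-1},{"linear":[0,0,0],"delta_rot":[0,0,0],"gripper":-1}]' 30; python3 -c "
from h import *
st()
plan([565.5,-308,188],180,1)"
```

```text
time_s: 12.22
eef_pos: [564.3, -303.9, 209.2]
orientation: [0.0, -0.001, 1.0, 0.001]
force: [0.5, 0.7, 0.1]
grip_width: 0.998
t 12.22 p [ 564.3 -303.9  209.2] yaw -179.85 tilt 0.13 F [0.5 0.7 0.1] T [ 0.01  0.02 -0.01] w 0.998 q [-0.24  0.6  -0.17 -0.   -0.8   0.25]
from [ 564.3 -303.9  209.2] turn/row [0.12 0.02 0.15]
[-0.12, -0.41, 2.12]
```

```bash
python3 -m jog '[{"linear":[-0.1,-0.5,2],"delta_rot":[0.1,0,0.1],"gripper":-1},{"linear":[0,0,0],"delta_rot":[0,0,0],"gripper":-1}]' 30; python3 -c "
from h import *
st()
c=eyes.get_calibration('wrist'); im=eyes.grab_frame('wrist'); save('w9',im); np.savez('w9.npz',im=im,**c)
plan([565.5,-308,188],180,1)"
```

```text
time_s: 12.48
eef_pos: [566.3, -308.4, 190.2]
orientation: [0.002, -0.001, 1.0, -0.0]
force: [0.4, 0.5, 1.0]
grip_width: 1.001
t 12.47 p [ 566.3 -308.4  190.2] yaw -179.85 tilt 0.2 F [0.4 0.5 1. ] T [-0.02  0.07  0.02] w 1.001 q [-0.25  0.63 -0.18  0.   -0.76  0.25]
from [ 567.1 -308.6  191.7] turn/row [-0.13  0.37  0.19]
[0.16, 0.06, 0.37]
```

View pics/w9.png

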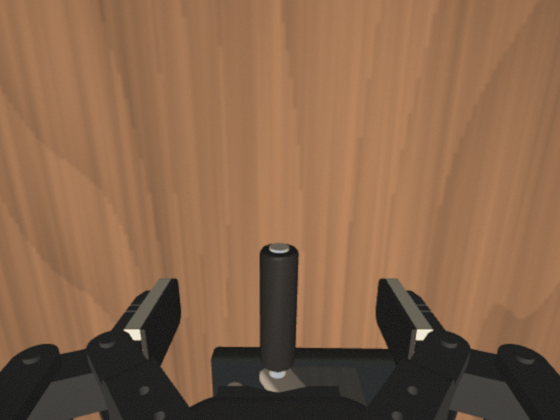

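The handle (cols 260–298, rows 245–370) sits centred between the open pads. Closing on it.

```bash
python3 -m jog '[{"linear":[0.1,0,0.3],"delta_rot":[0,0,0],"gripper":-1},{"linear":[0,0,0],"delta_rot":[0,0,0],"gripper":1},{"linear":[0,0,0],"delta_rot":[0,0,0],"gripper":1},{"linear":[0,0,0],"delta_rot":[0,0,0],"gripper":1},{"linear":[0,0,0],"delta_rot":[0,0,0],"gripper":1},{"linear":[0,0,0],"delta_rot":[0,0,0],"gripper":1},{"linear":[0,0,0],"delta_rot":[0,0,0],"gripper":1},{"linear":[0,0,0],"delta_rot":[0,0,0],"gripper":1}]' 40; python3 -c "
from h import *
st()"
```

```text
time_s: 13.52
eef_pos: [566.2, -309.1, 191.4]
orientation: [0.005, -0.001, 1.0, -0.002]
force: [-1.1, 0.6, 0.3]
grip_width: 0.171
t 13.53 p [ 566.2 -309.1  191.4] yaw -179.87 tilt 0.57 F [-1.1  0.6  0.3] T [-0.02  0.17 -0.08] w 0.171 q [-0.25  0.62 -0.18  0.   -0.76  0.25]
```

```bash
cat >> h.py <<'E'
def crank(C,n,step,r=36.):
    o=status.get_obs(); p=o["eef_pos"]; M=rot(o["orientation"])
    th=np.arctan2(p[0]-C[0],p[2]-C[1]); rr=np.hypot(p[0]-C[0],p[2]-C[1])
    print("t",round(o["time_s"],2),"p",p.round(1),"theta",np.degrees(th).round(1),"r",rr.round(1),"F",o["force"].round(1),"w",round(o["grip_width"],3))
    Rt=np.diag([-1,1,-1.]); w=np.degrees(R.from_matrix(M.T@Rt).as_rotvec()); print("turn corr",w.round(2))
    ft=o["force"]@np.array([np.cos(th),0,-np.sin(th)]); fr=o["force"]@np.array([np.sin(th),0,np.cos(th)])
    print("tangential F",ft.round(2),"radial",fr.round(2))
    q=np.array([p[0],p[2]])
    for i in range(1,n+1):
        t=th+np.radians(step)*i; nq=np.array(C)+r*np.array([np.sin(t),np.cos(t)]); d=nq-q; q=nq
        print(i,np.degrees(t).round(0),[round(-d[0]/10,2),0,round(-d[1]/10,2)])
E
python3 -c "
from h import *
crank((547.4,222.1),4,12)"
```

```text
t 13.53 p [ 566.2 -309.1  191.4] theta 148.5 r 36.0 F [-1.1  0.6  0.3] w 0.171
turn corr [-0.19  0.54  0.13]
tangential F 0.77 radial -0.83
1 161.0 [np.float64(0.68), 0, np.float64(0.32)]
2 173.0 [np.float64(0.73), 0, np.float64(0.18)]
3 185.0 [np.float64(0.75), 0, np.float64(0.02)]
4 197.0 [np.float64(0.74), 0, np.float64(-0.14)]
```

```bash
for a in 1; do python3 -m jog '[{"linear":[0.7,0,0.3],"delta_rot":[0,0.3,0],"gripper":1},{"linear":[0.75,0,0.2],"delta_rot":[0,0.2,0],"gripper":1}]' 40; done;  python3 -c "
from h import *
crank((547.4,222.1),1,12)"; python3 -m jog '[{"linear":[0.75,0,0.05],"delta_rot":[0,0,0],"gripper":1},{"linear":[0.75,0,-0.1],"delta_rot":[0,0,0],"gripper":1}]' 40;  python3 -c "
from h import *
crank((547.4,222.1),6,15)"
```

```text
time_s: 13.78
eef_pos: [555.3, -308.7, 187.0]
orientation: [0.007, -0.002, 1.0, -0.003]
force: [5.8, 2.2, -3.1]
grip_width: 0.169
t 13.78 p [ 555.3 -308.7  187. ] theta 167.4 r 36.0 F [ 5.8  2.2 -3.1] w 0.169
turn corr [-0.36  0.83  0.19]
tangential F -4.95 radial 4.27
1 179.0 [np.float64(0.75), 0, np.float64(0.09)]
time_s: 14.02
eef_pos: [542.2, -308.3, 185.7]
orientation: [0.012, -0.002, 1.0, -0.004]
force: [4.4, -1.3, -6.3]
grip_width: 0.171
t 14.03 p [ 542.2 -308.3  185.7] theta -171.9 r 36.8 F [ 4.4 -1.3 -6.3] w 0.171
turn corr [-0.44  1.32  0.2 ]
tangential F -5.27 radial 5.64
1 -157.0 [np.float64(0.89), 0, np.float64(-0.33)]
2 -142.0 [np.float64(0.81), 0, np.float64(-0.48)]
3 -127.0 [np.float64(0.66), 0, np.float64(-0.67)]
4 -112.0 [np.float64(0.46), 0, np.float64(-0.82)]
5 -97.0 [np.float64(0.23), 0, np.float64(-0.91)]
6 -82.0 [np.float64(-0.01), 0, np.float64(-0.94)]
```

```bash
python3 -m jog '[{"linear":[0.9,0,-0.3],"delta_rot":[-0.1,0.5,0],"gripper":1},{"linear":[0.8,0,-0.5],"delta_rot":[-0.1,0.5,0],"gripper":1},{"linear":[0.65,0,-0.7],"delta_rot":[-0.1,0.5,0],"gripper":1},{"linear":[0.45,0,-0.8],"delta_rot":[-0.1,0.5,0],"gripper":1}]' 40;  python3 -c "
from h import *
crank((547.4,222.1),8,15)"
```

```text
time_s: 14.52
eef_pos: [514.6, -308.6, 209.3]
orientation: [-0.003, -0.002, 1.0, -0.001]
force: [7.6, -0.7, -2.9]
grip_width: 0.173
t 14.53 p [ 514.6 -308.6  209.3] theta -111.4 r 35.2 F [ 7.6 -0.7 -2.9] w 0.173
turn corr [-0.16 -0.32  0.21]
tangential F -5.48 radial -6.03
1 -96.0 [np.float64(0.3), 0, np.float64(-0.88)]
2 -81.0 [np.float64(-0.02), 0, np.float64(-0.94)]
3 -66.0 [np.float64(-0.26), 0, np.float64(-0.9)]
4 -51.0 [np.float64(-0.49), 0, np.float64(-0.8)]
5 -36.0 [np.float64(-0.68), 0, np.float64(-0.65)]
6 -21.0 [np.float64(-0.82), 0, np.float64(-0.45)]
7 -6.0 [np.float64(-0.91), 0, np.float64(-0.23)]
8 9.0 [np.float64(-0.94), 0, np.float64(0.02)]
```

```bash
python3 -m jog '[{"linear":[0.2,0,-0.9],"delta_rot":[0,-0.2,0],"gripper":1},{"linear":[-0.05,0,-0.95],"delta_rot":[0,-0.1,0],"gripper":1},{"linear":[-0.3,0,-0.9],"delta_rot":[0,0,0],"gripper":1},{"linear":[-0.5,0,-0.8],"delta_rot":[0,0,0],"gripper":1}]' 40;  python3 -c "
from h import *
crank((547.8,222.1),8,15)"
```

```text
time_s: 15.02
eef_pos: [520.7, -308.6, 246.2]
orientation: [0.0, -0.001, 1.0, -0.001]
force: [6.0, -4.2, -13.3]
grip_width: 0.167
t 15.03 p [ 520.7 -308.6  246.2] theta -48.3 r 36.3 F [  6.   -4.2 -13.3] w 0.167
turn corr [-0.12  0.05  0.13]
tangential F -5.93 radial -13.37
1 -33.0 [np.float64(-0.73), 0, np.float64(-0.6)]
2 -18.0 [np.float64(-0.85), 0, np.float64(-0.41)]
3 -3.0 [np.float64(-0.92), 0, np.float64(-0.18)]
4 12.0 [np.float64(-0.94), 0, np.float64(0.07)]
5 27.0 [np.float64(-0.89), 0, np.float64(0.31)]
6 42.0 [np.float64(-0.78), 0, np.float64(0.53)]
7 57.0 [np.float64(-0.61), 0, np.float64(0.71)]
8 72.0 [np.float64(-0.41), 0, np.float64(0.85)]
```

```bash
python3 -m jog '[{"linear":[-0.75,0,-0.5],"delta_rot":[0,0,0],"gripper":1},{"linear":[-0.85,0,-0.35],"delta_rot":[0,0,0],"gripper":1},{"linear":[-0.92,0,-0.15],"delta_rot":[0,0,0],"gripper":1},{"linear":[-0.94,0,0.1],"delta_rot":[0,0,0],"gripper":1}]' 40;  python3 -c "
from h import *
crank((547.8,221.5),6,12)"
```

```text
time_s: 15.52
eef_pos: [546.4, -310.2, 255.8]
orientation: [-0.019, -0.001, 1.0, 0.002]
force: [-8.3, 2.2, 15.6]
grip_width: 0.168
t 15.53 p [ 546.4 -310.2  255.8] theta -2.3 r 34.3 F [-8.3  2.2 15.6] w 0.168
turn corr [ 0.19 -2.2   0.09]
tangential F -7.7 radial 15.9
1 10.0 [np.float64(-0.74), 0, np.float64(-0.12)]
2 22.0 [np.float64(-0.72), 0, np.float64(0.2)]
3 34.0 [np.float64(-0.67), 0, np.float64(0.35)]
4 46.0 [np.float64(-0.58), 0, np.float64(0.48)]
5 58.0 [np.float64(-0.47), 0, np.float64(0.59)]
6 70.0 [np.float64(-0.33), 0, np.float64(0.67)]
```

```bash
python3 -m jog '[{"linear":[-0.75,0,-0.25],"delta_rot":[0,-0.8,0],"gripper":1},{"linear":[-0.74,0,0.1],"delta_rot":[0,-0.8,0],"gripper":1},{"linear":[-0.68,0,0.25],"delta_rot":[0,-0.5,0],"gripper":1}]' 40;  python3 -c "
from h import *
crank((547.8,221.5),6,12)"
```

```text
time_s: 15.9
eef_pos: [562.5, -310.8, 255.5]
orientation: [-0.012, -0.0, 1.0, 0.004]
force: [-3.8, 0.0, 4.9]
grip_width: 0.168
t 15.9 p [ 562.5 -310.8  255.5] theta 23.4 r 37.0 F [-3.8  0.   4.9] w 0.168
turn corr [ 0.42 -1.33  0.03]
tangential F -5.39 radial 3.02
1 35.0 [np.float64(-0.62), 0, np.float64(0.46)]
2 47.0 [np.float64(-0.56), 0, np.float64(0.5)]
3 59.0 [np.float64(-0.45), 0, np.float64(0.6)]
4 71.0 [np.float64(-0.31), 0, np.float64(0.68)]
5 83.0 [np.float64(-0.16), 0, np.float64(0.73)]
6 95.0 [np.float64(-0.01), 0, np.float64(0.75)]
```

```bash
python3 -m jog '[{"linear":[-0.64,0,0.38],"delta_rot":[0,-0.5,0],"gripper":1},{"linear":[-0.56,0,0.5],"delta_rot":[0,-0.5,0],"gripper":1},{"linear":[-0.45,0,0.6],"delta_rot":[0,-0.3,0],"gripper":1}]' 40;  python3 -c "
from h import *
crank((547.8,221.5),6,12)
im=eyes.grab_frame('top'); save('t10',im,(200,160,230,130,3.4))
im=eyes.grab_frame('scene'); save('s10',im,(150,120,200,150,4))"
```

```text
time_s: 16.27
eef_pos: [578.7, -310.8, 240.8]
orientation: [-0.001, -0.0, 1.0, 0.004]
force: [-4.4, -2.1, 2.6]
grip_width: 0.169
t 16.27 p [ 578.7 -310.8  240.8] theta 58.0 r 36.4 F [-4.4 -2.1  2.6] w 0.169
turn corr [ 0.42 -0.15  0.04]
tangential F -4.55 radial -2.36
1 70.0 [np.float64(-0.29), 0, np.float64(0.7)]
2 82.0 [np.float64(-0.18), 0, np.float64(0.73)]
3 94.0 [np.float64(-0.03), 0, np.float64(0.75)]
4 106.0 [np.float64(0.13), 0, np.float64(0.74)]
5 118.0 [np.float64(0.28), 0, np.float64(0.7)]
6 130.0 [np.float64(0.42), 0, np.float64(0.62)]
```

View pics/t10.png

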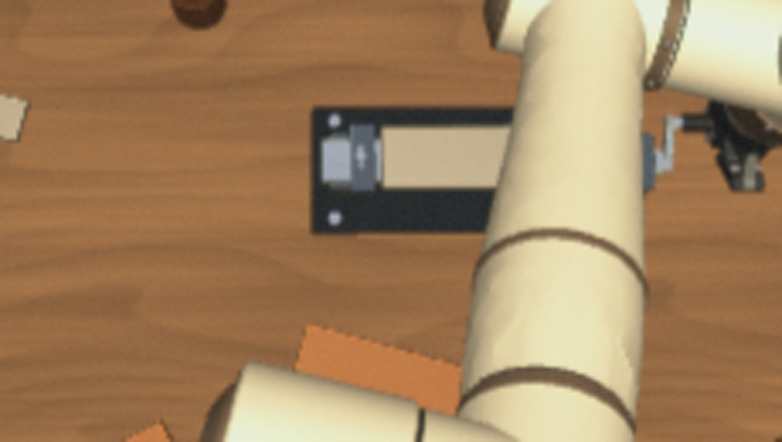

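View pics/s10.png

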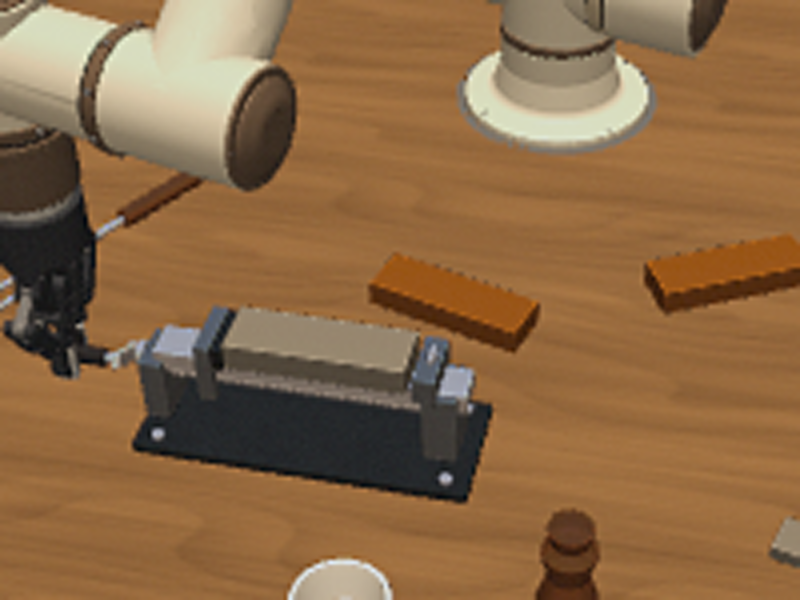

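The jaw now touches the stone, and the top view leaves about 4 mm of gap to the stop (cols 375–382). I'll continue in small steps, watching the tangential force, which is about 5 N so far.

```bash
python3 -m jog '[{"linear":[-0.3,0,0.7],"delta_rot":[0,0,0],"gripper":1},{"linear":[-0.18,0,0.73],"delta_rot":[0,0,0],"gripper":1}]' 40;  python3 -c "
from h import *
crank((547.8,221.5),3,12)"
```

```text
time_s: 16.62
eef_pos: [584.1, -310.8, 225.5]
orientation: [-0.001, -0.0, 1.0, 0.004]
force: [-5.1, -1.8, 3.8]
grip_width: 0.168
t 16.62 p [ 584.1 -310.8  225.5] theta 83.8 r 36.5 F [-5.1 -1.8  3.8] w 0.168
turn corr [ 0.4  -0.11  0.05]
tangential F -4.32 radial -4.63
1 96.0 [np.float64(0.05), 0, np.float64(0.76)]
2 108.0 [np.float64(0.15), 0, np.float64(0.74)]
3 120.0 [np.float64(0.3), 0, np.float64(0.69)]
```

```bash
python3 -m jog '[{"linear":[-0.03,0,0.75],"delta_rot":[0,0,0],"gripper":1}]' 40;  python3 -c "
from h import *
crank((547.8,221.5),3,12)"
```

```text
time_s: 16.75
eef_pos: [584.3, -310.7, 217.5]
orientation: [-0.001, -0.0, 1.0, 0.004]
force: [-4.8, -1.8, 5.4]
grip_width: 0.171
t 16.75 p [ 584.3 -310.7  217.5] theta 96.2 r 36.7 F [-4.8 -1.8  5.4] w 0.171
turn corr [ 0.41 -0.16  0.05]
tangential F -4.81 radial -5.33
1 108.0 [np.float64(0.23), 0, np.float64(0.73)]
2 120.0 [np.float64(0.31), 0, np.float64(0.69)]
3 132.0 [np.float64(0.44), 0, np.float64(0.61)]
```

```bash
python3 -m jog '[{"linear":[0.2,0,0.73],"delta_rot":[0,0,0],"gripper":1}]' 40;  python3 -c "
from h import *
crank((547.8,221.5),1,12)"; python3 -m jog '[{"linear":[0.3,0,0.69],"delta_rot":[0,0,0],"gripper":1}]' 40;  python3 -c "
from h import *
crank((547.8,221.5),3,12)
im=eyes.grab_frame('top'); save('t11',im,(280,190,70,50,11))"
```

```text
time_s: 16.88
eef_pos: [582.5, -310.7, 210.0]
orientation: [-0.001, -0.001, 1.0, 0.003]
force: [-3.5, -0.6, 5.2]
grip_width: 0.174
t 16.88 p [ 582.5 -310.7  210. ] theta 108.3 r 36.6 F [-3.5 -0.6  5.2] w 0.174
turn corr [ 0.39 -0.1   0.06]
tangential F -3.8 radial -4.9
1 120.0 [np.float64(0.36), 0, np.float64(0.67)]
time_s: 17.0
eef_pos: [579.5, -310.6, 203.1]
orientation: [-0.001, -0.001, 1.0, 0.003]
force: [-5.4, -0.8, 7.7]
grip_width: 0.172
t 17.0 p [ 579.5 -310.6  203.1] theta 120.1 r 36.6 F [-5.4 -0.8  7.7] w 0.172
turn corr [ 0.38 -0.08  0.08]
tangential F -3.95 radial -8.59
1 132.0 [np.float64(0.5), 0, np.float64(0.58)]
2 144.0 [np.float64(0.56), 0, np.float64(0.5)]
3 156.0 [np.float64(0.65), 0, np.float64(0.37)]
```

View pics/t11.png

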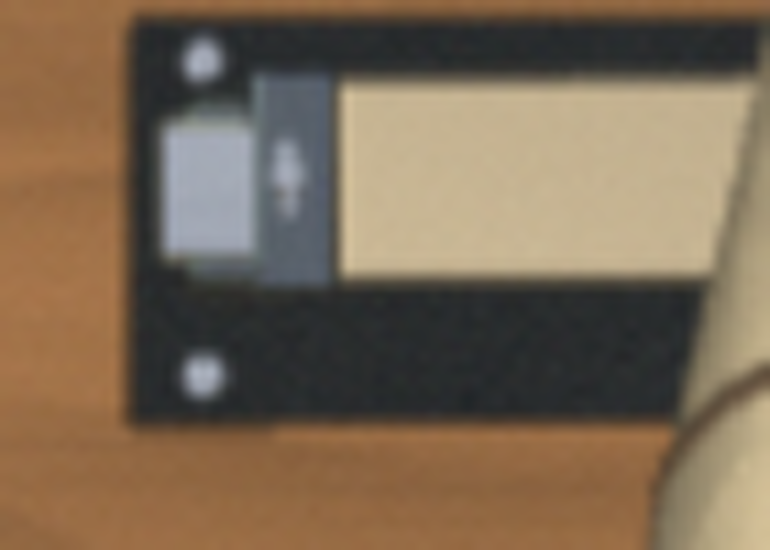

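The stone end (col 340) is now almost against the stop block (col 335). I go on in roughly 8–12° rows and read the force after each.

```bash
python3 -m jog '[{"linear":[0.46,0,0.58],"delta_rot":[0,0,0],"gripper":1}]' 40;  python3 -c "
from h import *
crank((547.8,221.5),2,10)"; python3 -m jog '[{"linear":[0.52,0,0.47],"delta_rot":[0,0,0],"gripper":1}]' 40;  python3 -c "
from h import *
crank((547.8,221.5),3,10)"
```

```text
time_s: 17.18
eef_pos: [575.0, -310.5, 197.2]
orientation: [0.0, -0.001, 1.0, 0.003]
force: [-3.7, 1.5, 9.6]
grip_width: 0.165
t 17.18 p [ 575.  -310.5  197.2] theta 131.8 r 36.4 F [-3.7  1.5  9.6] w 0.165
turn corr [0.35 0.01 0.08]
tangential F -4.66 radial -9.12
1 142.0 [np.float64(0.49), 0, np.float64(0.4)]
2 152.0 [np.float64(0.53), 0, np.float64(0.34)]
time_s: 17.3
eef_pos: [570.7, -310.3, 193.7]
orientation: [0.002, -0.001, 1.0, 0.003]
force: [-2.0, 2.2, 11.1]
grip_width: 0.171
t 17.3 p [ 570.7 -310.3  193.7] theta 140.5 r 36.0 F [-2.   2.2 11.1] w 0.171
turn corr [0.29 0.26 0.11]
tangential F -5.52 radial -9.81
1 151.0 [np.float64(0.52), 0, np.float64(0.35)]
2 161.0 [np.float64(0.57), 0, np.float64(0.26)]
3 171.0 [np.float64(0.61), 0, np.float64(0.16)]
```

```bash
python3 -m jog '[{"linear":[0.6,0,0.25],"delta_rot":[0,0.2,0],"gripper":1}]' 40;  python3 -c "
from h import *
crank((547.8,221.5),2,10)"; python3 -m jog '[{"linear":[0.6,0,0.15],"delta_rot":[0,0.2,0],"gripper":1}]' 40;  python3 -c "
from h import *
crank((547.8,221.5),3,10)"
```

```text
time_s: 17.42
eef_pos: [567.4, -310.1, 192.6]
orientation: [0.006, -0.001, 1.0, 0.001]
force: [6.2, 1.4, 1.3]
grip_width: 0.17
t 17.43 p [ 567.4 -310.1  192.6] theta 145.9 r 34.9 F [6.2 1.4 1.3] w 0.17
turn corr [0.14 0.7  0.15]
tangential F -5.84 radial 2.42
1 156.0 [np.float64(0.49), 0, np.float64(0.4)]
2 166.0 [np.float64(0.59), 0, np.float64(0.21)]
time_s: 17.55
eef_pos: [565.0, -309.7, 192.3]
orientation: [0.011, -0.002, 1.0, -0.0]
force: [8.8, 0.9, -1.2]
grip_width: 0.169
t 17.55 p [ 565.  -309.7  192.3] theta 149.6 r 33.9 F [ 8.8  0.9 -1.2] w 0.169
turn corr [-0.03  1.31  0.2 ]
tangential F -6.95 radial 5.5
1 160.0 [np.float64(0.46), 0, np.float64(0.45)]
2 170.0 [np.float64(0.6), 0, np.float64(0.17)]
3 180.0 [np.float64(0.62), 0, np.float64(0.06)]
```

```bash
cat >> h.py <<'E'
def cg():
    o=status.get_obs(); M=rot(o["orientation"]); g=o["eef_pos"]+M[:,2]*158
    th=np.arctan2(g[0]-547.8,g[2]-63.5); f=o["force"]
    print("t",round(o["time_s"],2),"p",o["eef_pos"].round(1),"g",g.round(1),"th",np.degrees(th).round(1),"r",np.hypot(g[0]-547.8,g[2]-63.5).round(1),"F",f.round(1),"ft",(f[0]*np.cos(th)-f[2]*np.sin(th)).round(2),"fr",(f[0]*np.sin(th)+f[2]*np.cos(th)).round(2),"tilt y",np.degrees(R.from_matrix(M.T@np.diag([-1,1,-1.])).as_rotvec()).round(2),"w",round(o["grip_width"],3))
E
python3 -c "
from h import *
cg()"
```

```text
t 17.55 p [ 565.  -309.7  192.3] g [ 568.6 -309.8   34.3] th 144.6 r 35.8 F [ 8.8  0.9 -1.2] ft -6.44 fr 6.08 tilt y [-0.03  1.31  0.2 ] w 0.169
```

```bash
python3 -m jog '[{"linear":[0.25,0,0.3],"delta_rot":[0,1.4,0],"gripper":1}]' 40;  python3 -c "
from h import *
cg()"; python3 -m jog '[{"linear":[0.4,0,0.2],"delta_rot":[0,1,0],"gripper":1}]' 40;  python3 -c "
from h import *
cg()"
```

```text
time_s: 17.68
eef_pos: [565.7, -309.1, 190.8]
orientation: [0.005, -0.002, 1.0, -0.001]
force: [3.4, 3.9, 8.8]
grip_width: 0.173
t 17.68 p [ 565.7 -309.1  190.8] g [ 567.2 -309.6   32.8] th 147.7 r 36.3 F [3.4 3.9 8.8] ft -7.58 fr -5.68 tilt y [-0.17  0.54  0.26] w 0.173
time_s: 17.8
eef_pos: [565.4, -308.7, 190.5]
orientation: [0.002, -0.003, 1.0, -0.003]
force: [5.8, 1.2, 2.2]
grip_width: 0.174
t 17.8 p [ 565.4 -308.7  190.5] g [ 566.2 -309.7   32.5] th 149.4 r 36.0 F [5.8 1.2 2.2] ft -6.09 fr 1.08 tilt y [-0.34  0.28  0.33] w 0.174
```

```bash
python3 -m jog '[{"linear":[0.7,0,0.35],"delta_rot":[0,0.5,-0.2],"gripper":1}]' 40;  python3 -c "
from h import *
cg()"; python3 -m jog '[{"linear":[0.8,0,0.3],"delta_rot":[0,0.7,-0.2],"gripper":1}]' 40;  python3 -c "
from h import *
cg()"
```

```text
time_s: 17.92
eef_pos: [562.3, -308.2, 189.0]
orientation: [0.005, -0.005, 1.0, -0.005]
force: [5.3, 3.8, 7.5]
grip_width: 0.17
t 17.93 p [ 562.3 -308.2  189. ] g [ 563.9 -309.6   31. ] th 153.7 r 36.2 F [5.3 3.8 7.5] ft -8.06 fr -4.37 tilt y [-0.52  0.55  0.61] w 0.17
time_s: 18.05
eef_pos: [558.7, -307.7, 187.9]
orientation: [0.007, -0.008, 1.0, -0.006]
force: [7.5, 2.3, 3.0]
grip_width: 0.166
t 18.05 p [ 558.7 -307.7  187.9] g [ 560.8 -309.7   29.9] th 158.8 r 36.0 F [7.5 2.3 3. ] ft -8.14 fr -0.1 tilt y [-0.72  0.76  0.87] w 0.166
```

```bash
python3 -m jog '[{"linear":[0.8,0,0.2],"delta_rot":[-0.5,0.7,0.6],"gripper":1}]' 40;  python3 -c "
from h import *
cg()"; python3 -m jog '[{"linear":[0.8,0,0.12],"delta_rot":[-0.4,0.7,0.4],"gripper":1}]' 40;  python3 -c "
from h import *
cg()"
```

```text
time_s: 18.18
eef_pos: [555.8, -308.1, 187.4]
orientation: [0.01, -0.003, 1.0, -0.005]
force: [12.7, -6.2, -5.7]
grip_width: 0.169
t 18.18 p [ 555.8 -308.1  187.4] g [ 558.9 -309.5   29.5] th 162.0 r 35.8 F [12.7 -6.2 -5.7] ft -10.31 fr 9.3 tilt y [-0.53  1.13  0.36] w 0.169
time_s: 18.3
eef_pos: [552.9, -308.5, 187.0]
orientation: [0.013, -0.0, 1.0, -0.004]
force: [12.7, -3.9, -6.8]
grip_width: 0.169
t 18.3 p [ 552.9 -308.5  187. ] g [ 557.1 -309.6   29.1] th 164.9 r 35.7 F [12.7 -3.9 -6.8] ft -10.5 fr 9.88 tilt y [-0.41  1.51  0.04] w 0.169
```

```bash
python3 -m jog '[{"linear":[0.6,0,0.2],"delta_rot":[-0.3,1.3,0],"gripper":1}]' 40;  python3 -c "
from h import *
cg()"; python3 -m jog '[{"linear":[0.4,0,0.1],"delta_rot":[-0.2,1.3,0],"gripper":1}]' 40;  python3 -c "
from h import *
cg()"
```

```text
time_s: 18.42
eef_pos: [552.0, -308.6, 186.2]
orientation: [0.011, -0.001, 1.0, -0.003]
force: [10.1, 0.8, 2.3]
grip_width: 0.164
t 18.43 p [ 552.  -308.6  186.2] g [ 555.3 -309.6   28.3] th 168.0 r 36.0 F [10.1  0.8  2.3] ft -10.34 fr -0.11 tilt y [-0.36  1.21  0.13] w 0.164
time_s: 18.55
eef_pos: [552.8, -308.5, 186.4]
orientation: [0.008, -0.002, 1.0, -0.003]
force: [10.0, 0.3, -1.5]
grip_width: 0.168
t 18.55 p [ 552.8 -308.5  186.4] g [ 555.2 -309.6   28.4] th 168.1 r 35.9 F [10.   0.3 -1.5] ft -9.52 fr 3.54 tilt y [-0.39  0.86  0.2 ] w 0.168
```

Tangential force is about 10 N against a 4.5 N baseline. That is roughly 50 N of grip from 30° past contact, well within 15–150 N. Letting go and retreating.

```bash
python3 -m jog '[{"linear":[0,0,0],"delta_rot":[0,0,0],"gripper":-1},{"linear":[0,0,0],"delta_rot":[0,0,0],"gripper":-1},{"linear":[0,0,0],"delta_rot":[0,0,0],"gripper":-1},{"linear":[0,0,0],"delta_rot":[0,0,0],"gripper":-1},{"linear":[0,0,0],"delta_rot":[0,0,0],"gripper":-1}]' 40;  python3 -c "
from h import *
cg()"; python3 -m jog '[{"linear":[0,0,-3],"delta_rot":[0,0,0],"gripper":-1},{"linear":[0,0,-5],"delta_rot":[0,0,0],"gripper":-1},{"linear":[0,0,-5],"delta_rot":[0,0,0],"gripper":-1},{"linear":[0,3,-5],"delta_rot":[0,0,0],"gripper":-1},{"linear":[0,5,-3],"delta_rot":[0,0,0],"gripper":-1},{"linear":[0,5,0],"delta_rot":[0,0,0],"gripper":-1},{"linear":[0,0,0],"delta_rot":[0,0,0],"gripper":-1}]' 40
python3 -c "
from h import *
st()
c=eyes.get_calibration('wrist'); im=eyes.grab_frame('wrist'); save('w12',im); np.savez('w12.npz',im=im,**c)
im=eyes.grab_frame('scene'); save('s12',im)"
```

```text
time_s: 19.18
eef_pos: [553.0, -307.3, 184.0]
orientation: [0.008, -0.002, 1.0, -0.003]
force: [0.3, 0.7, -0.4]
grip_width: 1.001
t 19.18 p [ 553.  -307.3  184. ] g [ 555.5 -308.1   26. ] th 168.4 r 38.3 F [ 0.3  0.7 -0.4] ft -0.24 fr 0.43 tilt y [-0.29  0.89  0.21] w 1.001
time_s: 20.05
eef_pos: [548.5, -174.2, 399.9]
orientation: [0.008, 0.0, 1.0, -0.001]
force: [0.4, -1.2, -0.6]
grip_width: 0.996
t 20.05 p [ 548.5 -174.2  399.9] yaw 179.99 tilt 0.9 F [ 0.4 -1.2 -0.6] T [0.02 0.   0.04] w 0.996 q [-0.03  0.3  -0.13  0.   -1.12  0.02]
```

View pics/w12.png

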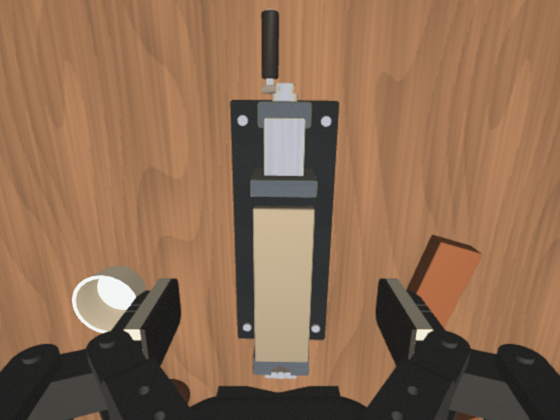

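View pics/s12.png

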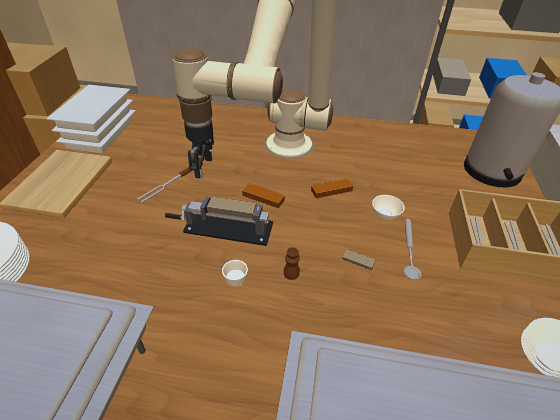

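The stone is held between jaw and stop (cols 253–314, rows 207–362), straight on the rail, and the handle has stayed put at (270,45). I'll check the rubber's compression and whether the crank kept its angle.

```bash
python3 - <<'E'
from h import *
w=dict(np.load("w12.npz")); im=w["im"]; g=cv2.cvtColor(im,cv2.COLOR_RGB2GRAY).astype(float)
print("w12 col profile",[int(g[r,280:290].mean()) for r in range(168,215)])
save("w12z",im,(225,150,115,80,6)); save("w12y",im,(225,320,115,70,6))
for n,uv in (("handle out",(270.2,12)),("handle in",(269.6,78))):print(n,onz(w,uv,28.5).round(1))
T=eyes.grab_frame("top"); save("t12",T,(200,160,230,130,3.4))
a=cv2.imread("pics/top0.png")[:,:,::-1]; d=cv2.absdiff(a,T).max(2)
for n,(x,y) in dict(mill=(258,158),ramekin=(313,142),bowl=(157,270),pocket=(191,191),ladle=(136,220),fork=(440,275)).items(): print(n,d[y-22:y+22,x-22:x+22].mean().round(1))
E
```

```text
w12 col profile [191, 190, 191, 191, 191, 192, 192, 162, 73, 53, 58, 61, 84, 107, 106, 105, 105, 105, 106, 106, 107, 108, 107, 106, 107, 108, 109, 109, 96, 62, 48, 49, 49, 49, 49, 49, 49, 52, 62, 69, 104, 152, 177, 187, 187, 186, 186]
handle out [ 560.  -332.9   28.5]
handle in [ 560.9 -278.6   28.5]
mill 3.6
ramekin 12.7
bowl 3.9
pocket 3.8
ladle 3.8
fork 3.7
```

View pics/w12z.png

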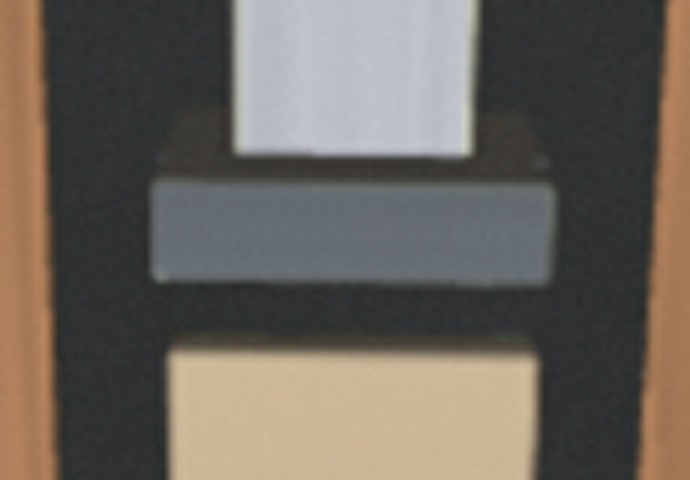

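View pics/t12.png

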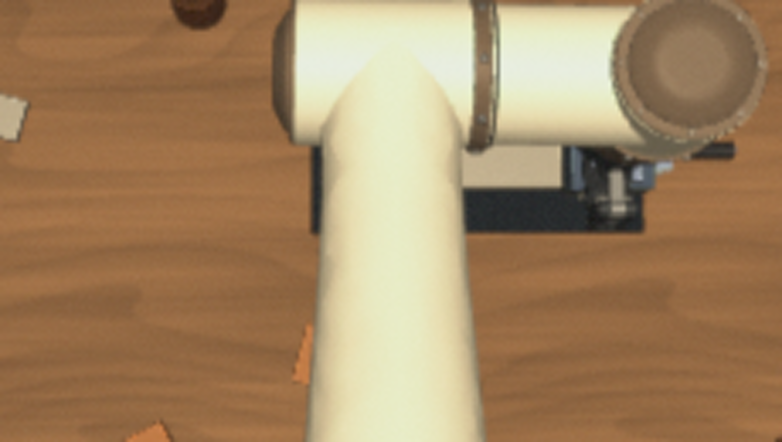

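View pics/w12y.png

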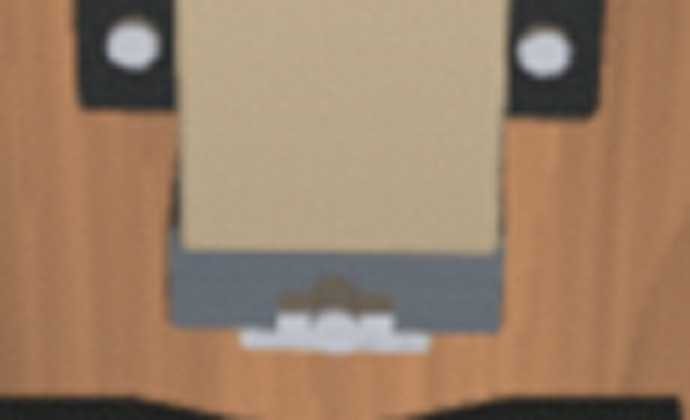

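```bash
python3 - <<'E'
from h import *
w=dict(np.load("w12.npz"));w2=dict(np.load("w2.npz"));w8=dict(np.load("w8.npz"))
z=lambda x,y:((x+.5)/6-.5+225,(y+.5)/6-.5+150); y_=lambda x,y:((x+.5)/6-.5+225,(y+.5)/6-.5+320)
for n,uv,h in (("jaw back",z(352,182),100),("steel front",z(352,283),100),("stone end",z(352,350),109),("stone far end",y_(340,250),109),("jawL",z(152,185),100),("jawR",z(555,185),100),("stL",z(168,352),109),("stR",z(540,352),109),("sfL",y_(182,245),109),("sfR",y_(498,245),109),("base+",(231.5,101),12),("base-",(338,101),12),("hub",(285.5,92),64)): print(n,onz(w,uv,h).round(1))
z2a=lambda x,y: ((x+.5)/2.8-.5+200,(y+.5)/2.8-.5)
print("before w2: back",onz(w2,z2a(210,432),100).round(1),"steel front",onz(w2,z2a(210,483),100).round(1),"face",onz(w2,z2a(210,515),100).round(1))
im=w["im"];save("w12h",im,(240,0,70,110,5.4))
E
```

```text
jaw back [ 547.7 -196.8  100. ]
steel front [ 547.6 -182.8  100. ]
stone end [ 547.5 -175.9  109. ]
stone far end [548.6 -26.4 109. ]
jawL [ 574.6 -196.3  100. ]
jawR [ 520.4 -196.5  100. ]
stL [ 572.1 -175.5  109. ]
stR [ 522.5 -175.8  109. ]
sfL [573.2 -27.  109. ]
sfR [524.  -27.7 109. ]
base+ [ 599.8 -258.4   12. ]
base- [ 493.5 -258.4   12. ]
hub [ 546.2 -264.9   64. ]
before w2: back [ 547.8 -223.1  100. ] steel front [ 547.6 -208.6  100. ] face [ 547.4 -199.3  100. ]
```

View pics/w12h.png

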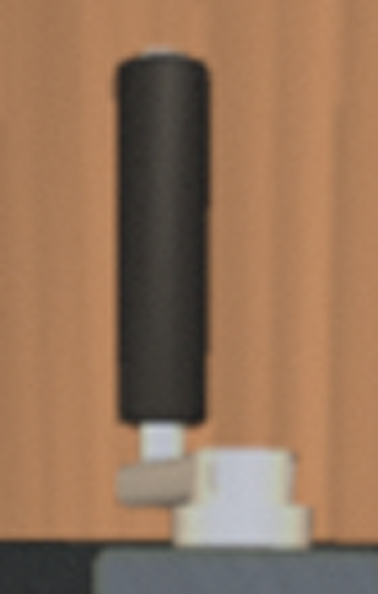

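```bash
python3 -c "
from h import *
st(); print(env.close_job())"
```

```text
t 20.2 p [ 548.8 -177.   399. ] yaw 179.77 tilt 0.83 F [-0.1  0.1 -0.8] T [-0.01 -0.01 -0.01] w 1.0 q [-0.03  0.3  -0.13  0.   -1.12  0.03]
the job is handed in; nothing more can be done
None
```

I laid the big whetstone flat on the rail between jaw and stop and let go of it. I then turned the crank clockwise a little over one turn until the jaw clamped the stone. Then I let go of the crank, moved the arm clear and handed the job in at about 20 s; no verdict was given.

**Stone position:** In the last pictures it lies within about 1 mm of the rail's centre line and within about 0.02 rad of straight. One end is at the rubber and the other overlaps the stop's edge in the picture.

**Grip:** I estimate 35–50 N, well inside the 15–150 N range.
- The force along the handle's circle rose from about 4.5 N to 10 N, which points to about 50 N.
- The rubber measured about 2.4 mm thinner than before, which also points to about 50 N.
- The jaw moved 26 mm.

**Checks that disagreed:**
- After I let go, the camera put the handle at about 159°, against 168° by the arm's pose. If it did spring back that far, about 11 N of grip is lost, leaving at least 35 N.
- The rubber thickness is only good to about 1 mm.
- Early height readings of the stone's top came out at 11–23 mm instead of 25 mm, the worst from the top-and-wrist camera pair. The lift and placement confirmed the true height.

**Bystanders:** The top-view before/after comparison showed no change for any except the ramekin. It read higher there, probably because the arm is partly in the way; the other cameras show it where it was.

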